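# Make up two rig kits: counterweight kit and camera kit

### The job

Make up the two kits from the loose stock in the middle of the bench. Teal kit: put the large brass disc and then the smaller steel disc onto the upright stem of the weight carrier, both lying flat with their slots at right angles to each other so that neither can slide off, and lay the red clamp flat along the board's rectangular pocket. Yellow kit: lay the blue clamp flat along that board's rectangular pocket and stand the lens upright, glass up, in the round pocket; leave the spare black disc where it lies.

Things in the scene. Friction and masses are not known exactly. Their poses are not given: they have to be found in the camera images.
- brass_disc: Large slotted brass disc lying flat, 56 mm across, 16 mm thick, about 290 g. Origin: centre of its underside, z up. A slot 13 mm wide runs from the centre (round-ended there, radius 6.5 mm about the centre) out through the rim along its +x. Grip it across y, over the rim. Fits over the carrier's stem with the stem at its centre.
- steel_disc: Smaller bright steel slotted disc lying flat, 44 mm across, 14 mm thick, about 140 g; origin (centre of underside), axes and 13 mm slot (from the centre out along +x) as for the brass disc. Grip it across y.
- black_disc: Spare slotted disc, black, 44 mm across, 14 mm thick, lying flat in the stock; origin at the centre of its underside. Not part of either kit: stays where it lies.
- red_clamp: Red boss-head clamp lying flat: a block 42 x 26 x 34 mm high (x from -28 to +14 mm) with a white thumb screw, 18 mm across, out to x = +28 mm, so 56 mm long in all along its x. Origin: centre of the underside of the whole; z up. About 110 g. Grip across y (26 mm) at the origin, fingertips 10 mm or more above its underside to stay clear of the pocket's edge.
- blue_clamp: Blue boss-head clamp lying flat: a block 42 x 26 x 34 mm high (x from -28 to +14 mm) with a white thumb screw, 18 mm across, out to x = +28 mm, so 56 mm long in all along its x. Origin: centre of the underside of the whole; z up. About 110 g. Grip across y (26 mm) at the origin, fingertips 10 mm or more above its underside to stay clear of the pocket's edge.
- lens: Camera lens barrel standing upright, black with a bright ring and bluish glass on top, 40 mm diameter, 48 mm tall, about 120 g. Origin: centre of its underside, z up. Grip it across any diameter, fingertips 10 mm or more above its underside.
- carrier: Fixed weight carrier standing on the teal board, towards its +y end: a round foot 40 mm across, 6 mm thick, with an upright 7 mm stem, its tapered top 60 mm above the foot's underside. Origin: centre of the foot's underside, 12 mm above the bench. First disc rests on the foot (underside 6 mm above the origin), second on the first (at 22 mm). Lower a disc with its centre over the stem.
- teal_board: Teal board lying fixed on the bench, 120 (its x) by 210 (its y) by 12 mm high. Origin: centre of its underside, z up. It has a dark-floored rectangular pocket, 6 mm deep, 80 mm long (board x) by 46 mm wide (board y), centred at board (0, -55) mm, its floor 6 mm above the origin. The weight carrier stands on the rest of it, at about (0, +55) mm.
- yellow_board: Yellow board lying fixed on the bench, 120 (its x) by 210 (its y) by 12 mm high. Origin: centre of its underside, z up. It has a dark-floored rectangular pocket, 6 mm deep, 80 mm long (board x) by 46 mm wide (board y), centred at board (0, -55) mm, its floor 6 mm above the origin. A dark-floored round pocket, 56 mm across and 6 mm deep, is centred at board (0, +55) mm.
There are look-alikes about, which are no part of the job. What is shaped like the teal_board but pink is not meant.

How it is judged:
By the outcome, as a careful person would: the job done as asked, in the order asked, and still so for the second after the job is handed in, with the robot touching nothing.
It also fails if it takes over 131 s, if anything falls off the work surface, if the arm or the gripper's body presses on something with over 40 N, if the wrist force passes 120 N, or if a joint passes its speed limit or range.

### The arm

A 6-joint arm with a two-finger parallel gripper is mounted at the origin on the work surface. World frame = base frame: x ahead of the robot, y to its left, z up, the work surface at z = 0. Lengths are in m, angles in rad, forces in N, time in s.
With the tool pointing down it reaches from about 0.35 to 0.975 m from the base axis. Payload 4.9 kg.
Tool frame: the origin (TCP) lies at the very end of the fingers, on their centre line; the grasp point (between the pads) lies behind it (manip.grip_depth is the z of the grasp point in the tool frame, in m); z points along the fingers, y is the direction in which the jaws open and shut (so a half turn about z gives the same grasp; the last joint's range is limited). The gripper opens to 85 mm and grips with 20 to 120 N. Pads are 22 mm wide; open, the fingers measure 114 mm over their backs; the gripper's body (76 mm by 85 mm) begins 54 mm behind the grasp point. The pads swing forward as they close: fully open they stand 13 mm farther back than shut.
Start: joints at [-1.273, 0.053, 1.613, -0, 1.476, -0.119], TCP at [0.253, -0.571, 0.231] pointing down, gripper open.
Joint ranges: [-3.01, 3.01], [-1.01, 2.22], [0.06, 2.58], [-1.02, 4.17], [0.09, 2.62], [-3.14, 3.14]. Speed limits (rad/s): [2.57, 2.57, 3.14, 3.14, 3.14, 3.14].

### API

Orientations are given as a unit quaternion [w, x, y, z].
In Python, from plant import state, optics, manip, silhouettes, place_of gives the robot as it stands. The module is installed in compiled form; this text tells all that it offers.
- The arm moves only by the tool jog_arm, never from a script. Its argument "increments" is a list of rows, each an object with "slide": the shift along the tool's x, y, z in mm, a list of three; "rotation": the turn, a rotation vector about the tool's x, y, z in degrees, a list of three. A call has 1 to 20 rows; each row shifts and turns the commanded pose from where the row before left it, along the tool's axes as they then stand; what a row does not reach is not made up. A row lasts 1/12 s, in which the tool goes at most 41.7 mm and 7.16 degrees, less where a joint would pass 70% of its speed; a pose out of reach is approached as far as the arm can. A call with a gripper value outside its range is refused whole. "fingers" is the opening, from 0 (shut) to 1 (fully open), set as the call begins (left out, the last holds). The fingers move at their own pace and stop on an object; the grip force is fixed at half the most. Time passes only in rows, so rows that do not move let the fingers close. It gives the time, the measured TCP pose, the force and the opening at its end, in the units of the state.
- state(): the state, without advancing time (a new reading comes with each control period).
- optics.grab_frame(name): name is "scene" or "top" or "wrist"; returns a dict with "frame" (420x560x3 uint8, blue, green, red), "camera_matrix" (3x3 intrinsics, pixels), "R" (3x3) and "t" (3): a world point X has camera coordinates R X + t. Camera axes: x right, y down, z forward; pixel columns grow to the right and rows downward; lengths in m; the calibration is good to about 2 mm. A picture is of the moment at which its call begins. There is no depth.
- manip.job_done(): hands the job in, once; it reports no verdict.
Trained networks look in the newest picture that a camera, given by its name, has taken for a name from the list of things; names that differ only in an ending like _2 or _b are one class to them, and where a whole thing is asked for, a point or a joint stands for the part that bears it (a point fixed in the world has none). Each returns a list of dicts, best first, with "score" (0 to 1); they miss things now and then, are a little off and sometimes report something else, mostly with a low value. They report only what shows in the picture. A call takes as long as a camera call. They do not tell look-alikes from the thing itself.
- silhouettes(thing, camera): "mask" (420x560 bool, what is visible of it) and "bbox" ([left, top, right, bottom] in pixels, round what is visible of it).
- place_of(thing, camera): "uv" ([column, row] in pixels: a listed point, or the origin of a listed thing).
The state is a dict: "time": time; "joint_pos": joint angles; "joint_vel": joint speeds; "joint_efforts": joint torques, N m; "tool_pos": TCP position; "tool_rot": TCP orientation; "contact_force": force on the tool from outside, world axes, zero at the start; "ft_torque": the same for the moment, N m; "gripper_width": opening from 0.0 (shut) to 1.0 (fully open).
Only numpy, scipy, OpenCV 4.12 (cv2) and the standard library are available. Lean on these libraries where they do the work, as an engineer would, in place of code of your own. Each camera call takes 0.05 s, during which the arm holds its last target.

## Working session

There is one attempt and no reset: what is moved stays moved. The work goes in short steps, Python scripts to look and compute and a tool call to move; the robot and the scene stay as the last step left them, time stands still between calls to the robot, and variables do not carry over. Pictures are saved under pics/ and viewed, and the job is handed in when it is done.

Besides the shell and the picture viewer there is one more tool, called after "Call:" by a JSON object that holds its "api" and its "payload", one argument or row to a line. jog_arm: Moves the arm, as the interface text tells. Its arguments: {"type":"object","properties":{"increments":{"type":"array","items":{"type":"object","properties":{"slide":{"type":"array","items":{"type":"number"}},"rotation":{"type":"array","items":{"type":"number"}}}}},"fingers":{"type":"number"}},"required":["increments"]}

```bash
mkdir -p pics
python3 - <<'E'
from plant import state, optics, manip
import cv2
s=state(); print({k:s[k] for k in ('time','tool_pos','tool_rot','gripper_width')}, manip.grip_depth)
for n in ('top','scene','wrist'):
    f=optics.grab_frame(n); cv2.imwrite(f'pics/{n}0.png',f['frame']); print(n,f['camera_matrix'].tolist(),f['R'].tolist(),f['t'].tolist())
E
```

```text
{'time': 0.0, 'tool_pos': array([ 0.25284658, -0.57089112,  0.23007672]), 'tool_rot': array([-1.01971620e-03,  9.78360565e-01,  2.06904708e-01, -7.59948172e-05]), 'gripper_width': 0.9952148894797236} -0.0187
top [[496.7532927021841, 0.0, 275.34322547795944], [0.0, 496.7532927021841, 216.98800774620923], [0.0, 0.0, 1.0]] [[-0.02675329172864023, -0.9996133746654582, 0.007573808263762363], [-0.9959462131708425, 0.026002709295989038, -0.08611039182309696], [0.08588015982950464, -0.009846842092886993, -0.9962568132005203]] [0.016003017956101172, 0.49983430427955083, 1.3672232066649512]
scene [[488.2768088508018, 0.0, 282.2294388662854], [0.0, 488.2768088508018, 212.33770099255705], [0.0, 0.0, 1.0]] [[0.7537943769467762, 0.6570303689735608, -0.010253366758673794], [0.5111253789520243, -0.596064876701509, -0.6192394607532409], [-0.41297080317447493, 0.46153846752928573, -0.7851352486776704]] [-0.39642370633794477, -0.2054707625311354, 1.3665326880423616]
wrist [[341.1810227222884, 0.0, 280.3173615290794], [0.0, 341.1810227222884, 203.0163493349013], [0.0, 0.0, 1.0]] [[0.4042265175725892, -0.9146577984686551, -0.001426250893496318], [-0.8682261821152879, -0.3841959754870795, 0.3139693442185775], [-0.2877224690229275, -0.12567642627002623, -0.94943204954296]] [-0.6252101087778538, -0.03934581209181345, 0.37975246849428074]
```

View pics/top0.png

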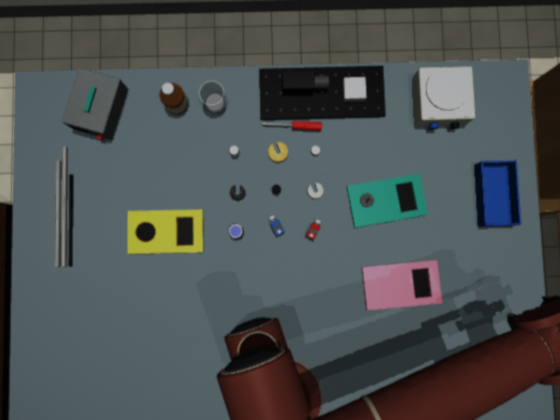

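View pics/scene0.png

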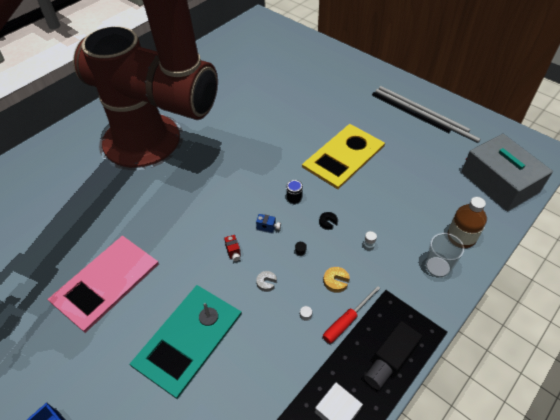

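View pics/wrist0.png

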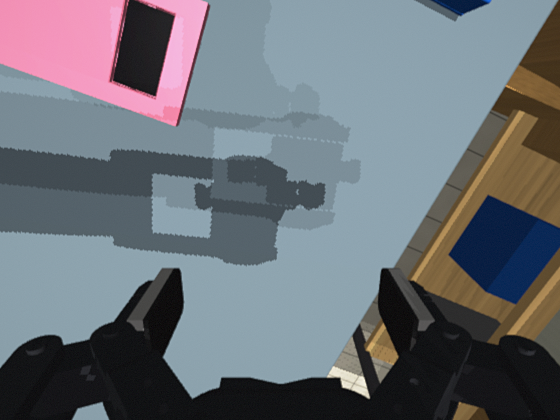

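Top view: yellow board at (165,231), teal at (387,200), brass (278,152), steel (316,190), black (237,192), blue clamp (277,227), red clamp (315,230), lens (236,231). The pink board at (402,285) is a look-alike.

```bash
cat > h.py <<'E'
import numpy as np, cv2
from plant import state, optics, manip, silhouettes, place_of
from scipy.spatial.transform import Rotation as Ro
def ray(f,uv,z):
    K=np.array(f['camera_matrix']);R=np.array(f['R']);t=np.array(f['t'])
    uv=np.atleast_2d(uv).astype(float)
    d=np.c_[(uv[:,0]-K[0,2])/K[0,0],(uv[:,1]-K[1,2])/K[1,1],np.ones(len(uv))]@R
    c=-R.T@t
    return c+d*((z-c[2])/d[:,2])[:,None]
def proj(f,X):
    X=np.atleast_2d(X); p=X@np.array(f['R']).T+f['t']; K=np.array(f['camera_matrix'])
    p=p@K.T; return p[:,:2]/p[:,2:]
def maskrect(f,m,z):
    c=max(cv2.findContours(m.astype(np.uint8),cv2.RETR_EXTERNAL,cv2.CHAIN_APPROX_NONE)[0],key=cv2.contourArea)[:,0]
    P=ray(f,c,z)[:,:2]*1000
    (cx,cy),(w,h),a=cv2.minAreaRect(P.astype(np.float32))
    return cx,cy,w,h,a
E
python3 - <<'E'
from h import *
for n in ('top','scene'):
    f=optics.grab_frame(n)
    for th,z in dict(brass_disc=0,steel_disc=0,black_disc=0,red_clamp=0,blue_clamp=0,lens=0,carrier=.012,teal_board=0,yellow_board=0).items():
        for r in place_of(th,n)[:3]:
            print(n,th,round(r['score'],2),np.round(r['uv'],1),np.round(ray(f,r['uv'],z)[0,:2]*1000,1))
        for r in silhouettes(th,n)[:2]:
            print('    mask',round(r['score'],2),np.round(r['bbox']),np.round(maskrect(f,r['mask'],0.012),1))
E
```

```text
top brass_disc 0.8 [280.5 151.3] [690.8 -17.3]
    mask 0.83 [271. 140. 290. 160.] [687.3 -10.2  52.8  52.6  25.5]
top steel_disc 0.51 [312.4 194.3] [ 564.1 -104.8]
    mask 0.58 [306. 180. 325. 196.] [ 576.  -113.    42.6   42.8   88.5]
top black_disc 0.57 [237.4 191. ] [579.1 108.7]
    mask 0.47 [232. 185. 247. 200.] [573.1 107.7  42.4  37.   88.5]
top red_clamp 0.67 [316.4 223.8] [ 479.5 -113.4]
    mask 0.51 [309. 217. 322. 238.] [ 466.  -103.1   25.1   54.3   61.7]
top blue_clamp 0.57 [277.4 221.2] [489.8  -2.9]
    mask 0.63 [271. 214. 285. 236.] [479.4   2.   55.4  25.1  25.1]
top lens 0.5 [237.8 192.8] [573.9 107.7]
top lens 0.44 [237.  236.2] [450.3 112.4]
    mask 0.61 [230. 224. 244. 241.] [464.4 114.1  39.3  39.4  88.9]
top carrier 0.7 [366.9 198. ] [ 548.  -257.6]
    mask 0.51 [363. 192. 376. 206.] [ 543.8 -256.3   36.8   37.3   87.6]
top teal_board 0.93 [384.7 201.7] [ 537.5 -310.3]
top teal_board 0.63 [401.6 285.8] [ 298.6 -347. ]
top teal_board 0.32 [236.3 235.3] [452.9 114.4]
    mask 0.98 [346. 173. 426. 225.] [ 542.4 -315.   122.6  215.7    8.1]
    mask 0.94 [36
[... 953 characters left out ...]
  mask 0.61 [257. 216. 280. 229.] [474.    5.8  54.5  44.1  29.1]
scene lens 0.66 [292.8 199.6] [466.3 108.7]
    mask 0.57 [286. 179. 302. 208.] [459.5 123.4  38.   79.2  40.5]
scene carrier 0.62 [209.8 317.1] [ 547.1 -253.1]
scene teal_board 0.71 [188.4 339.2] [ 544.3 -312.8]
scene teal_board 0.71 [211.1 315.4] [ 540.9 -245.5]
scene teal_board 0.67 [105.  281.6] [ 303.  -342.7]
    mask 0.97 [ 50. 239. 158. 334.] [ 310.5 -343.2  130.7  209.1    3.4]
    mask 0.63 [131. 287. 240. 395.] [ 545.3 -313.5  126.3  211.     8.4]
scene yellow_board 0.84 [343.8 157.2] [474.5 311.2]
scene yellow_board 0.68 [294.9 195.9] [462.5 121.4]
    mask 0.57 [304. 122. 385. 192.] [474.5 310.  216.8 125.3  90. ]
```

```bash
cat >> h.py <<'E'
def pose():
    s=state(); p=np.array(s['tool_pos'])*1000; q=s['tool_rot']; R=Ro.from_quat([q[1],q[2],q[3],q[0]]).as_matrix()
    return p,R,np.degrees(np.arctan2(R[1,0],R[0,0]))
def plan(x,y,z,yaw=None):
    "rotation about tool z first, then total slide in tool frame"
    p,R,a=pose()
    rot=0
    if yaw is not None:
        rot=-((yaw-a+180)%360-180); 
    y2=np.radians(a-rot)
    T=np.c_[[np.cos(y2),np.sin(y2),0],[np.sin(y2),-np.cos(y2),0],[0,0,-1]]
    d=T.T@(np.array([x,y,z])-p)
    print('at',p.round(1),'yaw',round(a,2),'rotz',round(rot,2),'slide',d.round(1),'rows>=',round(np.linalg.norm(d)/41.7,1),round(abs(rot)/7.16,1))
E
python3 - <<'E'
from h import *
p,R,a=pose(); f=optics.grab_frame('wrist'); c=-np.array(f['R']).T@f['t']*1000
print(p,a,R.T@(c-p), R.round(4), 'camdir in tool',R.T@np.array(f['R'])[2])
plan(500,0,250,0)
E
```

```text
[ 253.01912497 -571.48662432  231.31267174] 23.878850351628373 [  81.42791602    1.09489321 -141.80675099] [[ 9.144e-01  4.048e-01  1.000e-04]
 [ 4.048e-01 -9.144e-01 -1.000e-04]
 [ 0.000e+00  1.000e-04 -1.000e+00]] camdir in tool [-3.14205051e-01  1.34905099e-04  9.49355132e-01]
at [ 253.  -571.5  231.3] yaw 23.88 rotz 23.88 slide [ 247.  -571.5  -18.7] rows>= 14.9 3.3
```

Call:
{"api": "jog_arm", "payload": {
  "increments": [
    {"slide": [0,0,0],"rotation": [0,0,6]},
    {"slide": [0,0,0],"rotation": [0,0,6]},
    {"slide": [0,0,0],"rotation": [0,0,6]},
    {"slide": [0,0,0],"rotation": [0,0,5.9]},
    {"slide": [20,-32,0]},
    {"slide": [20,-32,0]},
    {"slide": [20,-32,0]},
    {"slide": [20,-32,0]},
    {"slide": [20,-32,0]},
    {"slide": [20,-32,0]},
    {"slide": [20,-32,0]},
    {"slide": [20,-32,0]},
    {"slide": [20,-32,0]},
    {"slide": [20,-32,0]},
    {"slide": [20,-32,0]},
    {"slide": [20,-32,0]},
    {"slide": [20,-32,0]},
    {"slide": [20,-32,0]},
    {"slide": [20,-32,0]},
    {"slide": [20,-32,0]}
  ]
}}

```text
invalid input
```

Call:
{"api": "jog_arm", "payload": {
  "increments": [
    {"slide": [20,-32,0]},
    {"slide": [20,-28,0]},
    {"slide": [0,0,0]},
    {"slide": [0,0,0]}
  ]
}}

```text
invalid input
```

Run:
```python
from h import *
print(state()['time'],pose()[0],pose()[2])
f=optics.grab_frame('wrist'); cv2.imwrite('pics/w1.png',f['frame'])
for th,z in dict(brass_disc=0,steel_disc=0,black_disc=0,red_clamp=0,blue_clamp=0,lens=0).items():
        for r in place_of(th,'wrist')[:2]:
            print(th,round(r['score'],2),np.round(r['uv'],1),np.round(ray(f,r['uv'],z)[0,:2]*1000,1))
        for r in silhouettes(th,'wrist')[:2]:
            print('    mask',round(r['score'],2),np.round(r['bbox']),np.round(maskrect(f,r['mask'],0.014),1))
```

```text
2.1 [ 253.02677567 -571.47603799  231.29237209] 23.884191181111806
```

View pics/w1.png

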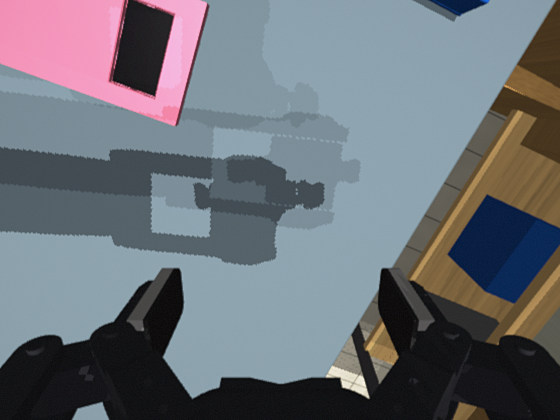

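The view has not changed: both calls were refused, probably because each row needs both fields.

Call:
{"api": "jog_arm", "payload": {
  "increments": [
    {"slide": [0,0,0],"rotation": [0,0,6]},
    {"slide": [0,0,0],"rotation": [0,0,6]},
    {"slide": [0,0,0],"rotation": [0,0,6]},
    {"slide": [0,0,0],"rotation": [0,0,5.9]},
    {"slide": [20,-32,0],"rotation": [0,0,0]},
    {"slide": [20,-32,0],"rotation": [0,0,0]},
    {"slide": [20,-32,0],"rotation": [0,0,0]},
    {"slide": [20,-32,0],"rotation": [0,0,0]},
    {"slide": [20,-32,0],"rotation": [0,0,0]},
    {"slide": [20,-32,0],"rotation": [0,0,0]},
    {"slide": [20,-32,0],"rotation": [0,0,0]},
    {"slide": [20,-32,0],"rotation": [0,0,0]},
    {"slide": [20,-32,0],"rotation": [0,0,0]},
    {"slide": [20,-32,0],"rotation": [0,0,0]},
    {"slide": [20,-32,0],"rotation": [0,0,0]},
    {"slide": [20,-32,0],"rotation": [0,0,0]},
    {"slide": [20,-32,0],"rotation": [0,0,0]},
    {"slide": [20,-32,0],"rotation": [0,0,0]},
    {"slide": [20,-32,0],"rotation": [0,0,0]},
    {"slide": [20,-32,0],"rotation": [0,0,0]}
  ]
}}

```text
time: 4.42
tool_pos: [0.574, -0.0577, 0.2316]
tool_rot: [0.0, 1.0, -0.0, 0.0]
contact_force: [-0.7, -0.4, 1.0]
gripper_width: 0.999
```

Call:
{"api": "jog_arm", "payload": {
  "increments": [
    {"slide": [16,-29,-10],"rotation": [0,0,0]},
    {"slide": [16,-29,-10],"rotation": [0,0,0]},
    {"slide": [0,0,0],"rotation": [0,0,0]},
    {"slide": [0,0,0],"rotation": [0,0,0]},
    {"slide": [0,0,0],"rotation": [0,0,0]}
  ]
}}

```text
time: 4.83
tool_pos: [0.6049, -0.0019, 0.251]
tool_rot: [0.0, 1.0, -0.0, -0.0]
contact_force: [-0.2, -0.0, 0.9]
gripper_width: 1.0
```

```bash
cat > look.py <<'E'
from h import *
import sys
n=sys.argv[1]
print(state()['time'],pose()[0],pose()[2])
f=optics.grab_frame('wrist'); cv2.imwrite(f'pics/{n}.png',f['frame'])
import pickle; pickle.dump(f,open(f'pics/{n}.pkl','wb'))
for th in sys.argv[2:]:
        z=.012 if 'board' in th or th=='carrier' else 0
        for r in place_of(th,'wrist')[:2]:
            print(th,round(r['score'],2),np.round(r['uv'],1),np.round(ray(f,r['uv'],z)[0,:2]*1000,1))
        for r in silhouettes(th,'wrist')[:2]:
            print('    mask',round(r['score'],2),np.round(r['bbox']),np.round(maskrect(f,r['mask'],0.014),1))
E
python3 look.py w2 brass_disc steel_disc black_disc red_clamp blue_clamp lens
```

```text
4.8333 [604.90933531  -1.85858031 250.97343716] -0.007044386242588601
brass_disc 0.83 [284.1  90.2] [686.5  -6.9]
    mask 0.69 [259.  59. 310. 115.] [689.4  -9.3  52.3  55.   22. ]
    mask 0.5 [179. 260. 204. 302.] [457.5 108.2  62.8  34.    6.1]
steel_disc 0.68 [371.6 187. ] [ 576.7 -111.7]
steel_disc 0.35 [492.6 215.6] [ 540.1 -263.4]
    mask 0.92 [354. 170. 394. 208.] [ 576.8 -110.7   46.2   43.1   48. ]
black_disc 0.82 [189.7 185.2] [579.1 105.3]
    mask 0.98 [167. 167. 205. 212.] [576.9 107.4  46.2  44.5  85.7]
    mask 0.38 [478. 201. 528. 237.] [ 541.5 -269.5   69.4   40.7   81.9]
red_clamp 0.7 [358.  268.8] [ 466.7 -103.3]
    mask 0.95 [342. 254. 380. 305.] [ 461.4 -104.2   44.    66.2   60.7]
blue_clamp 0.64 [278.5 259.9] [ 4.797e+02 -3.000e-01]
    mask 0.9 [260. 245. 293. 293.] [474.6   2.8  68.2  33.4  23.2]
    mask 0.69 [477. 199. 528. 236.] [ 541.3 -270.    70.3   40.7   82.6]
lens 0.8 [194.  271.7] [462.7 109.5]
    mask 0.69 [177. 259. 207. 304.] [457.2 108.7  65.   35.4   7.1]
```

View pics/w2.png

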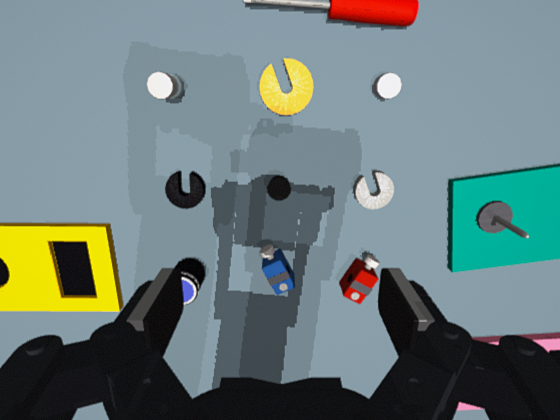

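Wrist view: brass (286,87), steel (374,189) and black (185,190), slots opening roughly up the image (+x). Blue clamp (277,270), red clamp (360,278), lens (190,280), and the carrier foot (494,217) with its stem leaning right.

```bash
cat >> h.py <<'E'
def rectify(f,cx,cy,z,half=60,s=4):
    "world patch mm; image col = +x? col: x from cx-half, row: y from cy-half"
    n=int(2*half*s); pts=np.array([[-half,-half],[half,-half],[half,half],[-half,half]],float)
    X=np.c_[pts+[cx,cy],np.full(4,z)]/1000
    src=proj(f,X).astype(np.float32); dst=((pts+half)*s).astype(np.float32)
    return cv2.warpPerspective(f['frame'],cv2.getPerspectiveTransform(src,dst),(n,n))
E
python3 - <<'E'
from h import *
import pickle
f=pickle.load(open('pics/w2.pkl','rb'))
L=[rectify(f,689,-9,16),rectify(f,577,-110,14),rectify(f,466,-104,34),rectify(f,479,0,34),rectify(f,462,110,48),rectify(f,542,-258,18)]
L=[cv2.resize(i,(260,260)) for i in L]
cv2.imwrite('pics/r1.png',np.vstack([np.hstack(L[:3]),np.hstack(L[3:])]))
E
```

```text
(no output)
```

View pics/r1.png

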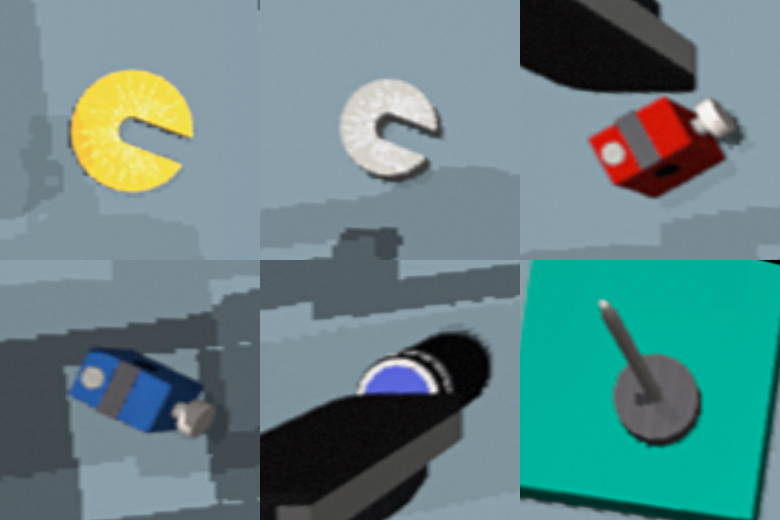

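```bash
cat >> h.py <<'E'
def discfit(f,cx,cy,z,r,kind):
    s=4;half=60;im=rectify(f,cx,cy,z,half,s)
    hsv=cv2.cvtColor(im,cv2.COLOR_BGR2HSV)
    if kind=='brass': m=((hsv[...,0]>15)&(hsv[...,0]<35)&(hsv[...,1]>110)&(hsv[...,2]>90))
    else: m=((hsv[...,1]<45)&(hsv[...,2]>130))
    m=m.astype(np.uint8)
    nl,lab,st,cen=cv2.connectedComponentsWithStats(m)
    # component closest to center with area
    best=min([i for i in range(1,nl) if st[i,4]>400*s*s*0.5],key=lambda i:np.hypot(*(cen[i]-half*s)))
    m=(lab==best).astype(np.uint8)
    c=cv2.findContours(m,cv2.RETR_EXTERNAL,cv2.CHAIN_APPROX_NONE)[0]
    c=max(c,key=cv2.contourArea)[:,0].astype(float)/s-half
    (ex,ey),er=cv2.minEnclosingCircle(c.astype(np.float32)[:,None])
    from scipy.optimize import least_squares
    o=least_squares(lambda p:np.hypot(c[:,0]-p[0],c[:,1]-p[1])-p[2],[ex,ey,r],loss='soft_l1',f_scale=.3).x
    on=np.abs(np.hypot(c[:,0]-o[0],c[:,1]-o[1])-o[2])<1.2
    o=least_squares(lambda p:np.hypot(c[on,0]-p[0],c[on,1]-p[1])-p[2],o).x
    yy,xx=np.mgrid[:m.shape[0],:m.shape[1]]; X=xx/s-half-o[0];Y=yy/s-half-o[1];R=np.hypot(X,Y)
    h=(m==0)&(R<o[2]*.93)&(R>9)
    ang=np.degrees(np.arctan2(Y[h].mean(),X[h].mean()))
    return o[0]+cx,o[1]+cy,o[2],ang,h.sum()/s/s
E
python3 - <<'E'
from h import *
import pickle
f=pickle.load(open('pics/w2.pkl','rb'))
print(np.round(discfit(f,689,-9,16,28,'brass'),1))
print(np.round(discfit(f,577,-110,14,22,'steel'),1))
E
```

```text
[689.6  -8.7  27.8  21.1 241.4]
[ 575.7 -111.8   22.8   20.6  147.4]
```

```bash
python3 -c "
from h import *
plan(689.6,-8.7,90,21)"
```

```text
at [605.2  -1.7 251.3] yaw -0.03 rotz -21.03 slide [ 76.3  36.8 161.3] rows>= 4.4 2.9
```

Call:
{"api": "jog_arm", "payload": {
  "increments": [
    {"slide": [0,0,0],"rotation": [0,0,-7]},
    {"slide": [0,0,0],"rotation": [0,0,-7]},
    {"slide": [0,0,0],"rotation": [0,0,-7]},
    {"slide": [15.2,7.3,32.2],"rotation": [0,0,0]},
    {"slide": [15.2,7.3,32.2],"rotation": [0,0,0]},
    {"slide": [15.3,7.4,32.3],"rotation": [0,0,0]},
    {"slide": [15.3,7.4,32.3],"rotation": [0,0,0]},
    {"slide": [15.3,7.4,32.3],"rotation": [0,0,0]},
    {"slide": [0,0,0],"rotation": [0,0,0]},
    {"slide": [0,0,0],"rotation": [0,0,0]},
    {"slide": [0,0,0],"rotation": [0,0,0]}
  ]
}}

```text
time: 6.4
tool_pos: [0.6901, -0.0086, 0.0914]
tool_rot: [0.0, 0.983, 0.182, 0.001]
contact_force: [-0.7, -0.3, 0.5]
gripper_width: 0.999
```

```bash
python3 look.py w3 brass_disc
python3 - <<'E'
from h import *
import pickle
f=pickle.load(open('pics/w3.pkl','rb'))
o=discfit(f,689,-9,16,28,'brass');print(np.round(o,1)); plan(o[0],o[1],-3,o[3])
E
```

```text
6.4 [690.08298314  -8.61654915  91.38298299] 20.987268401879685
brass_disc 0.56 [278.2 211. ] [688.4  -8.9]
    mask 0.95 [236. 175. 319. 253.] [690.   -8.5  58.3  55.9  20.9]
[690.4  -8.4  28.   21.  213.9]
at [691.   -8.7  93.8] yaw 20.99 rotz -0.03 slide [-0.5 -0.5 96.8] rows>= 2.3 0.0
```

View pics/w3.png

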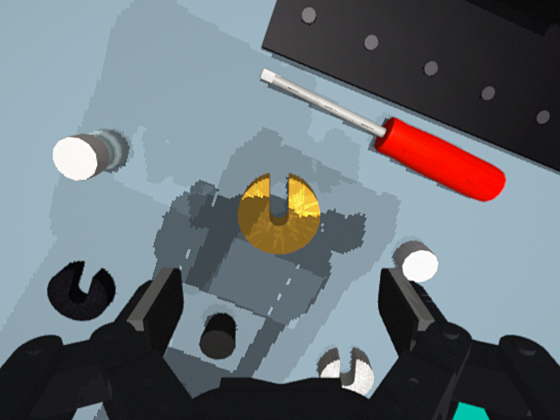

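Brass disc centred at (279,212), between the open fingers, with nothing tall near it. Descending.

Call:
{"api": "jog_arm", "payload": {
  "increments": [
    {"slide": [0,0,30],"rotation": [0,0,0]},
    {"slide": [0,0,30],"rotation": [0,0,0]},
    {"slide": [0,0,20],"rotation": [0,0,0]},
    {"slide": [0,0,8],"rotation": [0,0,0]},
    {"slide": [0,0,0],"rotation": [0,0,0]},
    {"slide": [0,0,0],"rotation": [0,0,0]},
    {"slide": [0,0,0],"rotation": [0,0,0]},
    {"slide": [0,0,0],"rotation": [0,0,0]}
  ]
}}

```text
time: 7.22
tool_pos: [0.6915, -0.0088, 0.0049]
tool_rot: [0.001, 0.983, 0.182, 0.002]
contact_force: [0.2, 0.5, 0.7]
gripper_width: 1.002
```

Run:
```python
from h import *
for i in range(4): print(state()['time'],pose()[0]);optics.grab_frame('wrist')
```

```text
7.2167 [691.53475861  -8.8326114    4.93378186]
7.2667 [691.29409979  -8.83438127   4.55450542]
7.3167 [690.9097197   -8.76892021   4.04654352]
7.3667 [690.59407653  -8.73709727   3.55817445]
```

Call:
{"api": "jog_arm", "payload": {
  "increments": [
    {"slide": [0,0,3],"rotation": [0,0,0]},
    {"slide": [0,0,0],"rotation": [0,0,0]},
    {"slide": [0,0,0],"rotation": [0,0,0]}
  ]
}}

```text
time: 7.67
tool_pos: [0.6893, -0.0086, -0.0015]
tool_rot: [-0.0, 0.983, 0.182, -0.0]
contact_force: [-1.0, 0.4, 0.1]
gripper_width: 1.001
```

Call:
{"api": "jog_arm", "payload": {
  "increments": [
    {"slide": [0,0,0],"rotation": [0,0,0]},
    {"slide": [0,0,0],"rotation": [0,0,0]},
    {"slide": [0,0,0],"rotation": [0,0,0]},
    {"slide": [0,0,0],"rotation": [0,0,0]},
    {"slide": [0,0,0],"rotation": [0,0,0]},
    {"slide": [0,0,0],"rotation": [0,0,0]},
    {"slide": [0,0,0],"rotation": [0,0,0]},
    {"slide": [0,0,0],"rotation": [0,0,0]}
  ],
  "fingers": 0
}}

```text
time: 8.33
tool_pos: [0.6901, -0.0087, -0.0004]
tool_rot: [0.0, 0.983, 0.182, 0.001]
contact_force: [0.4, -0.2, 3.7]
gripper_width: 0.632
```

```bash
python3 look.py w4 brass_disc
```

```text
8.3333 [ 6.90136665e+02 -8.66861191e+00 -4.29949237e-01] 20.97591311048245
brass_disc 0.87 [277.2 274.1] [689.6  -8.4]
    mask 0.56 [214. 223. 346. 347.] [692.1  -9.1  61.   55.1  20.9]
```

View pics/w4.png

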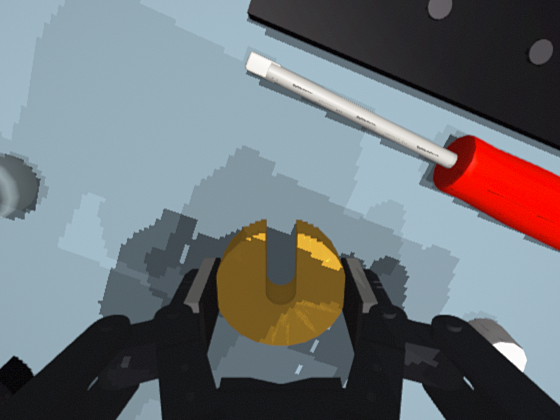

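Brass is held at (280,280) with its slot straight ahead. Lifting and carrying it to a spot where I can measure the carrier.

```bash
python3 -c "
from h import *
plan(442,-294,150)"
```

```text
at [ 6.902e+02 -8.700e+00 -4.000e-01] yaw 20.98 rotz 0 slide [-333.9  177.6 -150.4] rows>= 9.8 0.0
```

Call:
{"api": "jog_arm", "payload": {
  "increments": [
    {"slide": [0,0,-8],"rotation": [0,0,0]},
    {"slide": [0,0,-22],"rotation": [0,0,0]},
    {"slide": [0,0,-30],"rotation": [0,0,0]},
    {"slide": [0,0,-30],"rotation": [0,0,0]},
    {"slide": [0,0,-30],"rotation": [0,0,0]},
    {"slide": [0,0,-20],"rotation": [0,0,0]},
    {"slide": [0,0,-10],"rotation": [0,0,0]}
  ]
}}

```text
time: 9.07
tool_pos: [0.6903, -0.0088, 0.1519]
tool_rot: [0.001, 0.983, 0.182, 0.001]
contact_force: [-0.1, -0.4, -2.7]
gripper_width: 0.633
```

Call:
{"api": "jog_arm", "payload": {
  "increments": [
    {"slide": [-14,7.4,0],"rotation": [0,0,0]},
    {"slide": [-28,14.8,0],"rotation": [0,0,0]},
    {"slide": [-28,14.8,0],"rotation": [0,0,0]},
    {"slide": [-28,14.8,0],"rotation": [0,0,0]},
    {"slide": [-28,14.8,0],"rotation": [0,0,0]},
    {"slide": [-28,14.8,0],"rotation": [0,0,0]},
    {"slide": [-28,14.8,0],"rotation": [0,0,0]},
    {"slide": [-28,14.8,0],"rotation": [0,0,0]},
    {"slide": [-28,14.8,0],"rotation": [0,0,0]},
    {"slide": [-28,14.8,0],"rotation": [0,0,0]},
    {"slide": [-28,14.8,0],"rotation": [0,0,0]},
    {"slide": [-28,14.8,0],"rotation": [0,0,0]},
    {"slide": [-12,7.4,0],"rotation": [0,0,0]},
    {"slide": [0,0,0],"rotation": [0,0,0]},
    {"slide": [0,0,0],"rotation": [0,0,0]},
    {"slide": [0,0,0],"rotation": [0,0,0]},
    {"slide": [0,0,0],"rotation": [0,0,0]}
  ]
}}

```text
time: 10.48
tool_pos: [0.4415, -0.293, 0.1482]
tool_rot: [-0.001, 0.983, 0.183, -0.0]
contact_force: [-0.0, 0.7, -3.4]
gripper_width: 0.629
```

```bash
python3 look.py w5 carrier teal_board
python3 - <<'E'
from h import *
import pickle
f=pickle.load(open('pics/w5.pkl','rb'))
cv2.imwrite('pics/r5.png',np.hstack([f['frame'],rectify(f,545,-255,18,52.5)[:,:]]) if 0 else cv2.resize(rectify(f,545,-255,18,60),(480,480)))
E
```

```text
10.4833 [ 441.48989726 -292.96029349  148.17389065] 21.051925961001203
carrier 0.57 [283.1  51.9] [ 543.9 -256.8]
    mask 0.92 [256.  21. 311.  80.] [ 544.1 -256.1   39.    38.9   45.1]
teal_board 0.73 [349.9  84.4] [ 540.9 -313.1]
    mask 0.91 [207.   1. 512. 186.] [ 542.  -314.2  120.2  209.4    8.6]
```

View pics/w5.png

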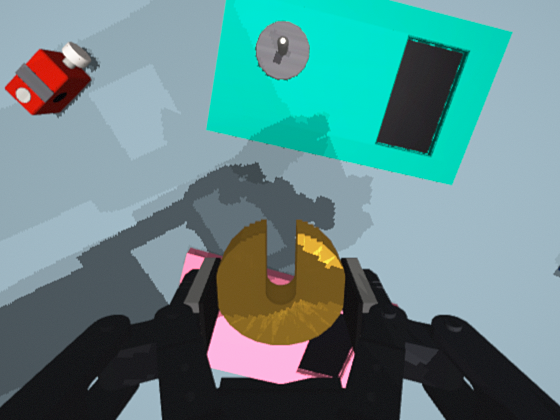

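View pics/r5.png

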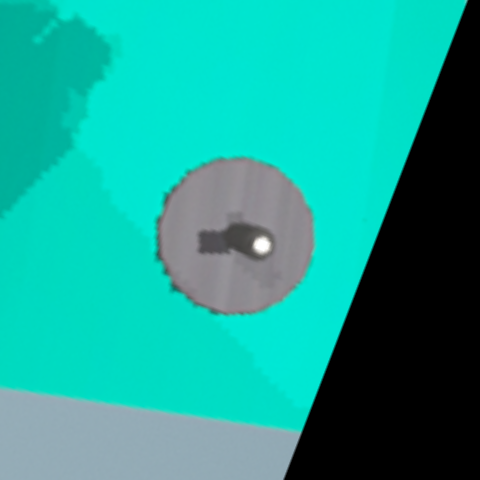

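```bash
cat > car.py <<'E'
from h import *
import pickle,sys
f=pickle.load(open(f'pics/{sys.argv[1]}.pkl','rb'))
im=rectify(f,545,-255,18,60); hsv=cv2.cvtColor(im,cv2.COLOR_BGR2HSV)
m=((hsv[...,1]<80)).astype(np.uint8); 
nl,lab,st,cen=cv2.connectedComponentsWithStats(m)
i=lab[240,225]; c=max(cv2.findContours((lab==i).astype(np.uint8),0,1)[0],key=cv2.contourArea)
(x,y),r=cv2.minEnclosingCircle(c); M=cv2.moments(c)
print('foot',x/4-60+545,y/4-60-255,r/4, 'centroid',M['m10']/M['m00']/4+485,M['m01']/M['m00']/4-315)
im=rectify(f,545,-255,71,60); g=cv2.cvtColor(im,cv2.COLOR_BGR2GRAY).copy(); hs=cv2.cvtColor(im,cv2.COLOR_BGR2HSV)
t=((g>200)&(hs[...,1]<60)).astype(np.uint8); ys,xs=np.nonzero(t[150:330,150:330]); print('tip',(xs.mean()+150)/4-60+545,(ys.mean()+150)/4-60-255,len(xs))
E
python3 car.py w5
python3 - <<'E'
from h import *
import pickle
f=pickle.load(open('pics/w5.pkl','rb'))
print(ray(f,[283,41.5],.071)*1000)
# held disc: TCP frame; disc top z = 16 above its bottom at TCP-ish
p,R,a=pose(); z=p[2]+16+0.4
o=discfit(f,p[0],p[1],z,28,'brass'); o2=np.array(o[:2])-p[:2]; print('disc',np.round(o,1),'offset in tool',R[:2,:2].T@o2,'pose',p,a)
plan(544.2,-256.3,105)
E
```

```text
foot 543.7584915161133 -256.0935249328613 19.679115295410156 centroid 543.8658904354032 -256.0228029086367
tip 544.1328828828829 -255.98873873873873 111
[[ 543.61603818 -256.46169877   71.        ]]
disc [ 442.9 -293.7   27.2   20.8  205.4] offset in tool [1.05920818 0.60933114] pose [ 441.73354471 -293.52493613  148.96557758] 21.045248180221357
at [ 441.7 -293.5  149. ] yaw 21.05 rotz 0 slide [109.    2.1  44. ] rows>= 2.8 0.0
```

Carrier is at (544.0,-256.1): foot and tip agree within 0.5 mm. Moving above the stem.

Call:
{"api": "jog_arm", "payload": {
  "increments": [
    {"slide": [14,0.3,0],"rotation": [0,0,0]},
    {"slide": [22,0.4,0],"rotation": [0,0,0]},
    {"slide": [22,0.4,0],"rotation": [0,0,0]},
    {"slide": [22,0.4,0],"rotation": [0,0,0]},
    {"slide": [18,0.3,0],"rotation": [0,0,0]},
    {"slide": [10,0.2,20],"rotation": [0,0,0]},
    {"slide": [0,0,24],"rotation": [0,0,0]},
    {"slide": [0,0,0],"rotation": [0,0,0]},
    {"slide": [0,0,0],"rotation": [0,0,0]},
    {"slide": [0,0,0],"rotation": [0,0,0]},
    {"slide": [0,0,0],"rotation": [0,0,0]}
  ]
}}

```text
time: 11.65
tool_pos: [0.5439, -0.2579, 0.1069]
tool_rot: [0.001, 0.983, 0.182, 0.001]
contact_force: [0.1, -0.3, -3.2]
gripper_width: 0.628
```

```bash
python3 look.py w6
python3 - <<'E'
from h import *
import pickle
f=pickle.load(open('pics/w6.pkl','rb'))
p,R,a=pose(); z=p[2]+16.4
o=discfit(f,p[0],p[1],z,28,'brass'); o2=np.array(o[:2])-p[:2]; print('disc',np.round(o,1),'offset in tool',R[:2,:2].T@o2,'pose',p,a)
cv2.imwrite('pics/w6c.png',cv2.resize(f['frame'][190:360,190:370],None,fx=4,fy=3.5))
E
```

```text
11.65 [ 543.86819398 -257.88693214  106.91466573] 20.966629647984373
disc [ 545.1 -258.5   27.5   20.5  206.8] offset in tool [0.95496339 0.92749853] pose [ 543.84450963 -258.00674341  107.03732428] 20.956367907566552
```

View pics/w6c.png

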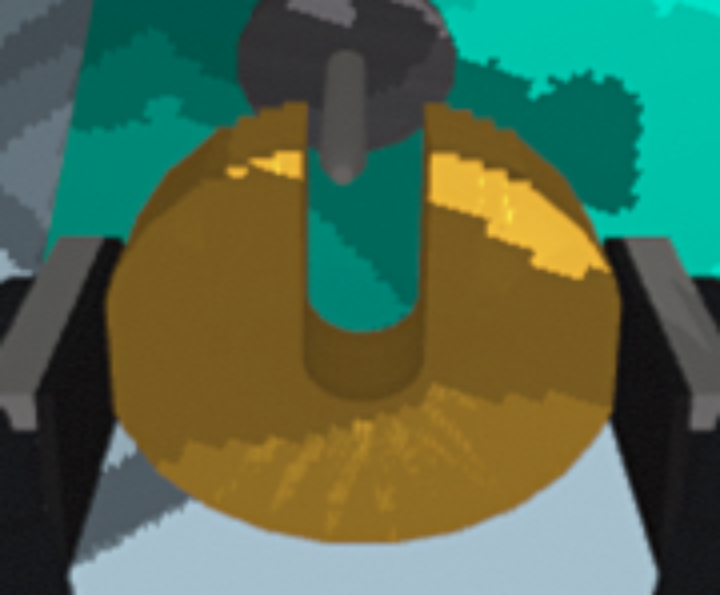

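Run:
```python
from h import *
import pickle
f=pickle.load(open('pics/w6.pkl','rb'))
p,R,a=pose()
for uv in ([275.3,238.5],):
    t=ray(f,uv,.0715)[0,:2]*1000; print('tip',t,'in tool',R[:2,:2].T@(t-p[:2]))
# slot bottom-edge arc: top surface slot edges at crop
for uv,z in (([190+362/4,190+402/3.5],p[2]+16.4),([190+305/4,190+270/3.5],p[2]+16.4),([190+427/4,190+270/3.5],p[2]+16.4)):
    t=ray(f,uv,z/1000)[0,:2]*1000; print(t,'in tool',R[:2,:2].T@(t-p[:2]))
```

```text
tip [ 544.86992983 -255.71316774] in tool [ 1.77790159 -1.7751171 ]
[ 538.60885526 -261.08209161] in tool [-5.98924002  0.99938203]
[ 553.48102339 -249.09823101] in tool [12.18525572 -4.87272075]
[ 557.95772227 -260.85838669] in tool [12.15973387  7.71061761]
```

Call:
{"api": "jog_arm", "payload": {
  "increments": [
    {"slide": [1.2,-3,0],"rotation": [0,0,0]},
    {"slide": [0,0,0],"rotation": [0,0,0]},
    {"slide": [0,0,12],"rotation": [0,0,0]},
    {"slide": [0,0,12],"rotation": [0,0,0]},
    {"slide": [0,0,0],"rotation": [0,0,0]},
    {"slide": [0,0,0],"rotation": [0,0,0]},
    {"slide": [0,0,0],"rotation": [0,0,0]}
  ]
}}

```text
time: 12.28
tool_pos: [0.5426, -0.2538, 0.0802]
tool_rot: [-0.0, 0.983, 0.182, -0.0]
contact_force: [-0.3, 0.6, -3.4]
gripper_width: 0.628
```

```bash
python3 look.py w7
python3 - <<'E'
from h import *
import pickle
f=pickle.load(open('pics/w7.pkl','rb'))
cv2.imwrite('pics/w7c.png',cv2.resize(f['frame'][190:360,190:370],None,fx=4,fy=3.5))
E
```

```text
12.2833 [ 542.56419344 -253.83368398   80.20508334] 20.97549527531647
```

View pics/w7c.png

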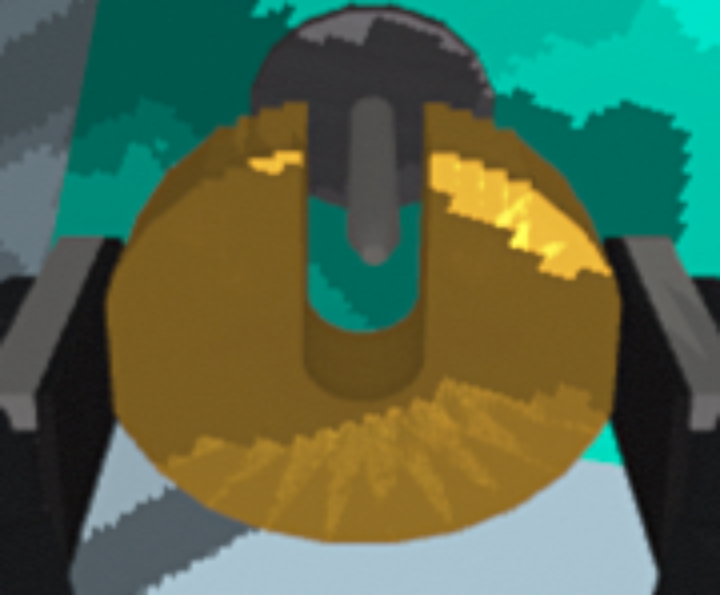

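Run:
```python
from h import *
import pickle
f=pickle.load(open('pics/w7.pkl','rb'))
p,R,a=pose()
t=ray(f,[190+372/4,190+252/3.5],.0715)[0,:2]*1000; print('tip',t,'in tool',R[:2,:2].T@(t-p[:2]))
for uv,z in (([190+362/4,190+402/3.5],p[2]+16.4),([190+305/4,190+270/3.5],p[2]+16.4),([190+427/4,190+270/3.5],p[2]+16.4)):
    t=ray(f,uv,z/1000)[0,:2]*1000; print(t,'in tool',R[:2,:2].T@(t-p[:2]))
```

```text
tip [ 544.40294151 -255.70416642] in tool [0.73870018 2.01445996]
[ 537.72915186 -256.94203805] in tool [-5.93591266  0.78103492]
[ 552.55303258 -244.99982479] in tool [12.18080843 -5.06262085]
[ 557.03373339 -256.69841453] in tool [12.17637304  7.46469573]
```

Call:
{"api": "jog_arm", "payload": {
  "increments": [
    {"slide": [0.2,0.8,0],"rotation": [0,0,0]},
    {"slide": [0,0,10],"rotation": [0,0,0]},
    {"slide": [0,0,12],"rotation": [0,0,0]},
    {"slide": [0,0,12],"rotation": [0,0,0]},
    {"slide": [0,0,12],"rotation": [0,0,0]},
    {"slide": [0,0,7],"rotation": [0,0,0]},
    {"slide": [0,0,0],"rotation": [0,0,0]},
    {"slide": [0,0,0],"rotation": [0,0,0]}
  ]
}}

```text
time: 13.0
tool_pos: [0.5428, -0.2543, 0.0268]
tool_rot: [-0.001, 0.983, 0.182, -0.001]
contact_force: [0.2, -0.1, -2.5]
gripper_width: 0.631
```

Call:
{"api": "jog_arm", "payload": {
  "increments": [
    {"slide": [0,0,3],"rotation": [0,0,0]},
    {"slide": [0,0,0],"rotation": [0,0,0]},
    {"slide": [0,0,0],"rotation": [0,0,0]}
  ]
}}

```text
time: 13.25
tool_pos: [0.5438, -0.2549, 0.0255]
tool_rot: [0.0, 0.983, 0.182, 0.0]
contact_force: [-0.1, -0.3, -3.6]
gripper_width: 0.633
```

Call:
{"api": "jog_arm", "payload": {
  "increments": [
    {"slide": [0,0,2],"rotation": [0,0,0]},
    {"slide": [0,0,0],"rotation": [0,0,0]},
    {"slide": [0,0,0],"rotation": [0,0,0]}
  ]
}}

```text
time: 13.5
tool_pos: [0.5435, -0.2547, 0.0231]
tool_rot: [0.0, 0.983, 0.182, 0.0]
contact_force: [0.7, -0.2, -3.4]
gripper_width: 0.636
```

Call:
{"api": "jog_arm", "payload": {
  "increments": [
    {"slide": [0,0,2],"rotation": [0,0,0]},
    {"slide": [0,0,0],"rotation": [0,0,0]},
    {"slide": [0,0,1],"rotation": [0,0,0]},
    {"slide": [0,0,0],"rotation": [0,0,0]},
    {"slide": [0,0,0],"rotation": [0,0,0]}
  ]
}}

```text
time: 13.92
tool_pos: [0.5434, -0.2546, 0.0199]
tool_rot: [-0.0, 0.983, 0.182, -0.0]
contact_force: [0.1, 0.2, -3.2]
gripper_width: 0.628
```

Call:
{"api": "jog_arm", "payload": {
  "increments": [
    {"slide": [0,0,1],"rotation": [0,0,0]},
    {"slide": [0,0,0],"rotation": [0,0,0]},
    {"slide": [0,0,0],"rotation": [0,0,0]}
  ]
}}

```text
time: 14.17
tool_pos: [0.5434, -0.2547, 0.019]
tool_rot: [-0.0, 0.983, 0.182, -0.0]
contact_force: [-0.1, -0.4, -3.2]
gripper_width: 0.632
```

Call:
{"api": "jog_arm", "payload": {
  "increments": [
    {"slide": [0,0,1],"rotation": [0,0,0]},
    {"slide": [0,0,0],"rotation": [0,0,0]},
    {"slide": [0,0,0],"rotation": [0,0,0]}
  ]
}}

```text
time: 14.42
tool_pos: [0.5434, -0.2547, 0.0179]
tool_rot: [-0.0, 0.983, 0.182, -0.0]
contact_force: [-0.1, 0.7, -3.4]
gripper_width: 0.629
```

```bash
python3 look.py w8
```

```text
14.4167 [ 543.36635362 -254.6529911    17.91412628] 20.981211080029347
```

View pics/w8.png

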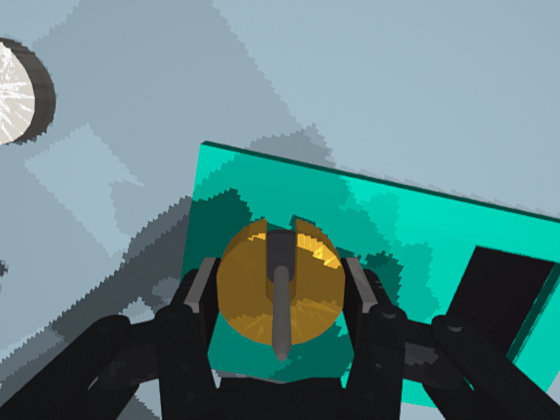

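The stem passes through the slot's inner end, around (281,290). Final touch-down, then release.

Call:
{"api": "jog_arm", "payload": {
  "increments": [
    {"slide": [0,0,1],"rotation": [0,0,0]},
    {"slide": [0,0,0],"rotation": [0,0,0]},
    {"slide": [0,0,0],"rotation": [0,0,0]}
  ]
}}

```text
time: 14.72
tool_pos: [0.5436, -0.2548, 0.0176]
tool_rot: [0.0, 0.983, 0.182, 0.0]
contact_force: [-2.2, 0.8, 0.8]
gripper_width: 0.629
```

Call:
{"api": "jog_arm", "payload": {
  "increments": [
    {"slide": [0,0,0],"rotation": [0,0,0]},
    {"slide": [0,0,0],"rotation": [0,0,0]},
    {"slide": [0,0,0],"rotation": [0,0,0]},
    {"slide": [0,0,0],"rotation": [0,0,0]},
    {"slide": [0,0,0],"rotation": [0,0,0]},
    {"slide": [0,0,-20],"rotation": [0,0,0]},
    {"slide": [0,0,-40],"rotation": [0,0,0]},
    {"slide": [0,0,-40],"rotation": [0,0,0]},
    {"slide": [0,0,-40],"rotation": [0,0,0]},
    {"slide": [0,0,0],"rotation": [0,0,0]},
    {"slide": [0,0,0],"rotation": [0,0,0]}
  ],
  "fingers": 1
}}

```text
time: 15.63
tool_pos: [0.5456, -0.256, 0.1615]
tool_rot: [0.003, 0.983, 0.182, 0.003]
contact_force: [0.7, -0.5, -0.8]
gripper_width: 0.998
```

```bash
python3 look.py w9 steel_disc
python3 - <<'E'
from h import *
import pickle
f=pickle.load(open('pics/w9.pkl','rb'))
print(np.round(discfit(f,544,-256,34,28,'brass'),1))
plan(575.7,-111.8,90,20.6)
E
```

```text
15.6333 [ 545.58637642 -256.0379001   161.52168156] 20.984267590268388
steel_disc 0.76 [127.7  93.6] [ 574.5 -109.2]
    mask 0.64 [ 97.  67. 158. 121.] [ 575.8 -114.8   41.5   48.6   21. ]
[ 545.  -255.6   28.    20.9  251.6]
at [ 542.5 -254.1  155.1] yaw 20.98 rotz 0.38 slide [  81.2 -121.5   65.1] rows>= 3.8 0.1
```

View pics/w9.png

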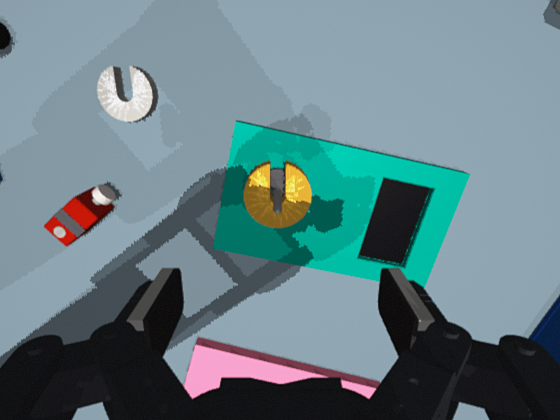

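Brass lies flat on the carrier at (277,195), about 1 mm off centre with its slot at 21°. Next is the steel disc, seen at (127,94).

Call:
{"api": "jog_arm", "payload": {
  "increments": [
    {"slide": [20,-30,0],"rotation": [0,0,0]},
    {"slide": [20,-30,10],"rotation": [0,0,0]},
    {"slide": [20,-31,20],"rotation": [0,0,0]},
    {"slide": [21,-30,20],"rotation": [0,0,0]},
    {"slide": [0,0,13],"rotation": [0,0,0]},
    {"slide": [0,0,0],"rotation": [0,0,0]},
    {"slide": [0,0,0],"rotation": [0,0,0]},
    {"slide": [0,0,0],"rotation": [0,0,0]},
    {"slide": [0,0,0],"rotation": [0,0,0]},
    {"slide": [0,0,0],"rotation": [0,0,0]}
  ]
}}

```text
time: 16.62
tool_pos: [0.5763, -0.1144, 0.0954]
tool_rot: [0.001, 0.983, 0.181, 0.001]
contact_force: [0.7, 0.4, -0.0]
gripper_width: 1.004
```

```bash
python3 look.py w10 steel_disc
python3 - <<'E'
from h import *
import pickle
f=pickle.load(open('pics/w10.pkl','rb'))
o=discfit(f,576,-112,14,22,'steel');print(np.round(o,1)); plan(o[0],o[1],-2,o[3])
E
```

```text
16.6167 [ 576.33012376 -114.40253285   95.4460606 ] 20.885791024745515
steel_disc 0.85 [274. 208.] [ 574.4 -111.5]
    mask 0.82 [244. 182. 307. 242.] [ 576.6 -111.2   44.6   42.7   23.4]
[ 589.6 -121.2    8.3    nan    0. ]
at [ 576.  -113.8   95. ] yaw 20.92 rotz nan slide [nan nan 97.] rows>= nan nanh.py:56: RuntimeWarning: Mean of empty slice.
  ang=np.degrees(np.arctan2(Y[h].mean(),X[h].mean()))
  ret = ret.dtype.type(ret / rcount)
```

View pics/w10.png

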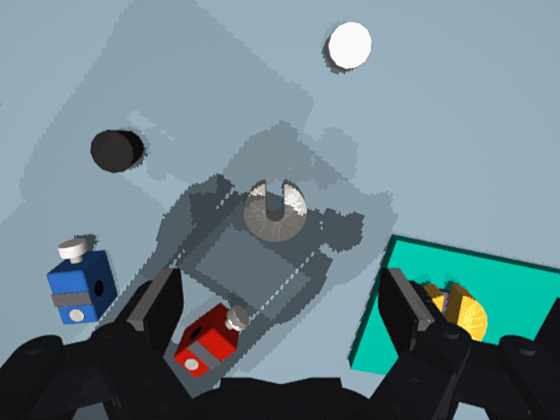

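```bash
cat >> h.py <<'E'
def maskdisc(f,m,z,r):
    from scipy.optimize import least_squares
    c=max(cv2.findContours(m.astype(np.uint8),0,1)[0],key=cv2.contourArea)[:,0]
    P=ray(f,c,z/1000)[:,:2]*1000
    o=least_squares(lambda p:np.hypot(*(P-p).T)-r,P.mean(0),loss='soft_l1',f_scale=.5).x
    d=np.hypot(*(P-o).T); on=np.abs(d-r)<2.5
    o=least_squares(lambda p:np.hypot(*(P[on]-p).T)-r,o,loss='soft_l1').x
    s=P[np.hypot(*(P-o).T)<r*.8]-o
    # slot: contour points well inside
    ang=np.degrees(np.arctan2(s[:,1].mean(),s[:,0].mean())) if len(s) else None
    return o,ang,on.mean()
E
python3 - <<'E'
from h import *
f=optics.grab_frame('wrist')
for r in silhouettes('steel_disc','wrist')[:1]: print(r['score'],maskdisc(f,r['mask'],14,22))
plan(576.1,-111.6,-2,20.8)
im=rectify(f,576,-112,14,40,8); 
for i in range(1): cv2.circle(im,(320,int(320)),176,(0,0,255),1)
cv2.imwrite('pics/r10.png',im[:600])
E
```

```text
0.77 (array([ 576.68877257, -111.53515278]), np.float64(20.184393101486254), np.float64(0.6970954356846473))
at [ 575.9 -113.5   94.7] yaw 20.95 rotz 0.15 slide [ 0.9 -1.7 96.7] rows>= 2.3 0.0
```

View pics/r10.png

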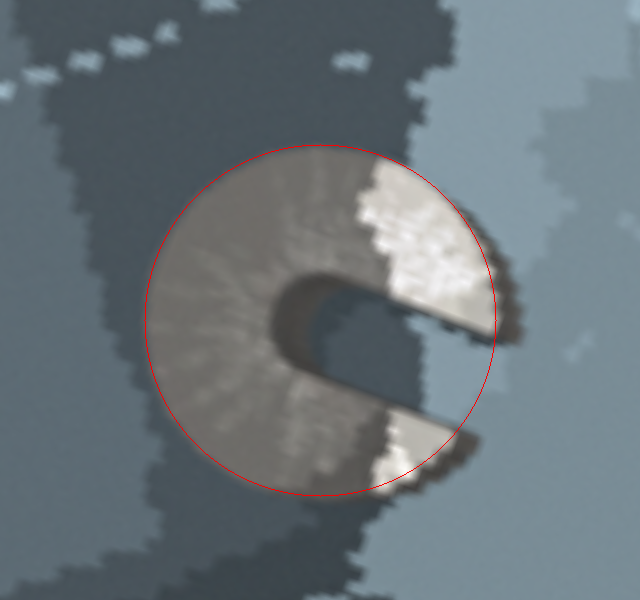

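The steel disc fits (576,-112), radius 22, slot 21°. Descending.

Call:
{"api": "jog_arm", "payload": {
  "increments": [
    {"slide": [0.6,-1.3,30],"rotation": [0,0,0]},
    {"slide": [0,0,30],"rotation": [0,0,0]},
    {"slide": [0,0,20],"rotation": [0,0,0]},
    {"slide": [0,0,8],"rotation": [0,0,0]},
    {"slide": [0,0,3],"rotation": [0,0,0]},
    {"slide": [0,0,0],"rotation": [0,0,0]},
    {"slide": [0,0,0],"rotation": [0,0,0]},
    {"slide": [0,0,0],"rotation": [0,0,0]}
  ]
}}

```text
time: 17.53
tool_pos: [0.5773, -0.1121, 0.0052]
tool_rot: [0.001, 0.983, 0.182, 0.002]
contact_force: [-1.0, -0.3, 0.3]
gripper_width: 0.998
```

Call:
{"api": "jog_arm", "payload": {
  "increments": [
    {"slide": [0,0,3],"rotation": [0,0,0]},
    {"slide": [0,0,0],"rotation": [0,0,0]},
    {"slide": [0,0,0],"rotation": [0,0,0]},
    {"slide": [0,0,0],"rotation": [0,0,0]}
  ]
}}

```text
time: 17.87
tool_pos: [0.5759, -0.1116, 0.0005]
tool_rot: [0.0, 0.983, 0.182, 0.0]
contact_force: [-0.3, 0.3, -0.3]
gripper_width: 1.002
```

Call:
{"api": "jog_arm", "payload": {
  "increments": [
    {"slide": [0,0,0],"rotation": [0,0,0]},
    {"slide": [0,0,0],"rotation": [0,0,0]},
    {"slide": [0,0,0],"rotation": [0,0,0]},
    {"slide": [0,0,0],"rotation": [0,0,0]},
    {"slide": [0,0,0],"rotation": [0,0,0]},
    {"slide": [0,0,0],"rotation": [0,0,0]},
    {"slide": [0,0,0],"rotation": [0,0,0]},
    {"slide": [0,0,0],"rotation": [0,0,0]}
  ],
  "fingers": 0
}}

```text
time: 18.53
tool_pos: [0.5762, -0.1117, 0.0006]
tool_rot: [0.0, 0.983, 0.182, 0.0]
contact_force: [-0.1, -0.4, 2.4]
gripper_width: 0.486
```

```bash
python3 look.py w11
```

```text
18.5333 [ 576.24425112 -111.73662599    0.6469718 ] 20.9815205670538
```

View pics/w11.png

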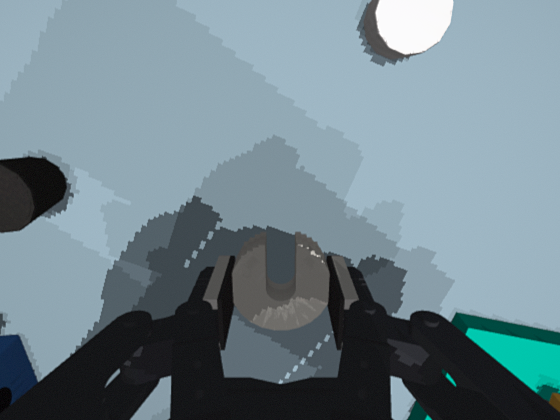

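Call:
{"api": "jog_arm", "payload": {
  "increments": [
    {"slide": [0,0,-8],"rotation": [0,0,0]},
    {"slide": [0,0,-22],"rotation": [0,0,0]},
    {"slide": [0,0,-30],"rotation": [0,0,0]},
    {"slide": [0,0,-30],"rotation": [0,0,0]},
    {"slide": [0,0,-30],"rotation": [0,0,0]},
    {"slide": [0,0,-25],"rotation": [0,0,-6]},
    {"slide": [0,0,0],"rotation": [0,0,-7]},
    {"slide": [0,0,0],"rotation": [0,0,-7]},
    {"slide": [0,0,0],"rotation": [0,0,-7]},
    {"slide": [0,0,0],"rotation": [0,0,-7]},
    {"slide": [0,0,0],"rotation": [0,0,-7]},
    {"slide": [0,0,0],"rotation": [0,0,-7]},
    {"slide": [0,0,0],"rotation": [0,0,-7]},
    {"slide": [0,0,0],"rotation": [0,0,-7]},
    {"slide": [0,0,0],"rotation": [0,0,-7]},
    {"slide": [0,0,0],"rotation": [0,0,-7]},
    {"slide": [0,0,0],"rotation": [0,0,-7]},
    {"slide": [0,0,0],"rotation": [0,0,-7]},
    {"slide": [0,0,0],"rotation": [0,0,0]},
    {"slide": [0,0,0],"rotation": [0,0,0]}
  ]
}}

```text
time: 20.25
tool_pos: [0.5751, -0.1113, 0.1445]
tool_rot: [-0.001, 0.568, 0.823, -0.0]
contact_force: [0.2, 0.2, -0.5]
gripper_width: 0.488
```

```bash
python3 -c "
from h import *
plan(544.1,-256,120,111)"
```

```text
at [ 575.1 -111.3  144.5] yaw 110.8 rotz -0.2 slide [-123.9  -80.8   24.5] rows>= 3.6 0.0
```

Call:
{"api": "jog_arm", "payload": {
  "increments": [
    {"slide": [-15,-10,0],"rotation": [0,0,0]},
    {"slide": [-28,-18,0],"rotation": [0,0,0]},
    {"slide": [-28,-18,0],"rotation": [0,0,0]},
    {"slide": [-28,-18,0],"rotation": [0,0,0]},
    {"slide": [-24,-16.8,10],"rotation": [0,0,0]},
    {"slide": [0,0,18],"rotation": [0,0,0]},
    {"slide": [0,0,0],"rotation": [0,0,0]},
    {"slide": [0,0,0],"rotation": [0,0,0]},
    {"slide": [0,0,0],"rotation": [0,0,0]},
    {"slide": [0,0,0],"rotation": [0,0,0]},
    {"slide": [0,0,0],"rotation": [0,0,0]}
  ]
}}

```text
time: 21.17
tool_pos: [0.5452, -0.2549, 0.1184]
tool_rot: [0.001, 0.566, 0.824, 0.0]
contact_force: [0.9, 0.1, -1.5]
gripper_width: 0.489
```

```bash
python3 look.py w12
python3 - <<'E'
from h import *
import pickle
f=pickle.load(open('pics/w12.pkl','rb'))
cv2.imwrite('pics/w12c.png',cv2.resize(f['frame'][190:360,190:370],None,fx=4,fy=3.5))
E
```

```text
21.1667 [ 545.16836344 -254.8608464   118.35214598] 111.02999518662533
```

View pics/w12c.png

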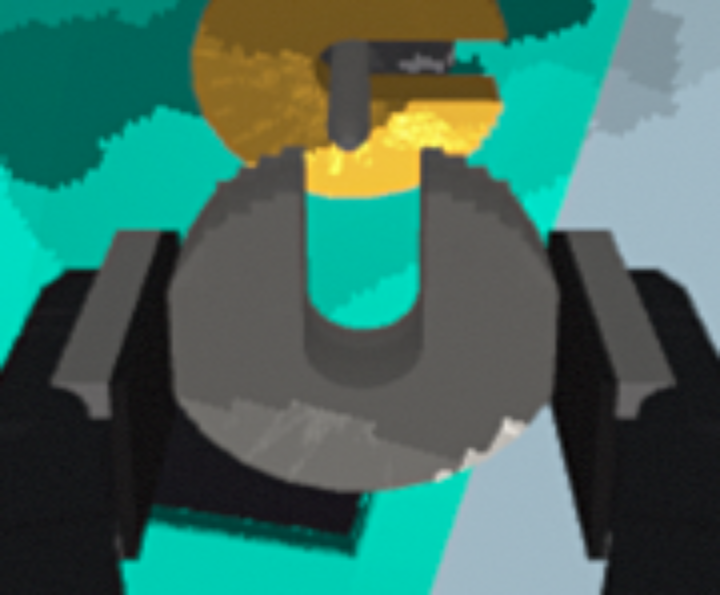

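```bash
cat > rel.py <<'E'
from h import *
import pickle,sys
n,tu,tv,au,av,l,r,ev=sys.argv[1],*map(float,sys.argv[2:])
f=pickle.load(open(f'pics/{n}.pkl','rb'))
p,R,a=pose()
g=lambda u,v,z:R[:2,:2].T@(ray(f,[190+u/4,190+v/3.5],z/1000)[0,:2]*1000-p[:2])
zt=p[2]+13.5
print('tip',g(tu,tv,71.5)); A=g(au,av,zt);L=g(l,ev,zt);Q=g(r,ev,zt);print('arc',A,'L',L,'R',Q)
c=np.array([A[0]+6.5,(A[1]+L[1]+Q[1])/3]);print('centre',c,'move',g(tu,tv,71.5)-c)
E
python3 rel.py w12 348 146 362 388 304 424 260
```

```text
tip [-1.01541924 -1.1691827 ]
arc [-7.99477088  0.80135427] L [ 9.98747547 -5.3039887 ] R [9.96888246 7.34562742]
centre [-1.49477088  0.94766433] move [ 0.47935163 -2.11684703]
```

Call:
{"api": "jog_arm", "payload": {
  "increments": [
    {"slide": [0.3,-2.1,0],"rotation": [0,0,0]},
    {"slide": [0,0,15],"rotation": [0,0,0]},
    {"slide": [0,0,20],"rotation": [0,0,0]},
    {"slide": [0,0,5],"rotation": [0,0,0]},
    {"slide": [0,0,0],"rotation": [0,0,0]},
    {"slide": [0,0,0],"rotation": [0,0,0]},
    {"slide": [0,0,0],"rotation": [0,0,0]},
    {"slide": [0,0,0],"rotation": [0,0,0]}
  ]
}}

```text
time: 21.88
tool_pos: [0.5432, -0.2563, 0.0787]
tool_rot: [0.001, 0.567, 0.824, 0.0]
contact_force: [0.3, 0.2, -0.5]
gripper_width: 0.488
```

```bash
python3 look.py w13
python3 - <<'E'
from h import *
import pickle
f=pickle.load(open('pics/w13.pkl','rb'))
cv2.imwrite('pics/w13c.png',cv2.resize(f['frame'][190:360,190:370],None,fx=4,fy=3.5))
E
```

```text
21.8833 [ 543.16677055 -256.33998935   78.70249333] 110.98286609692299
```

View pics/w13c.png

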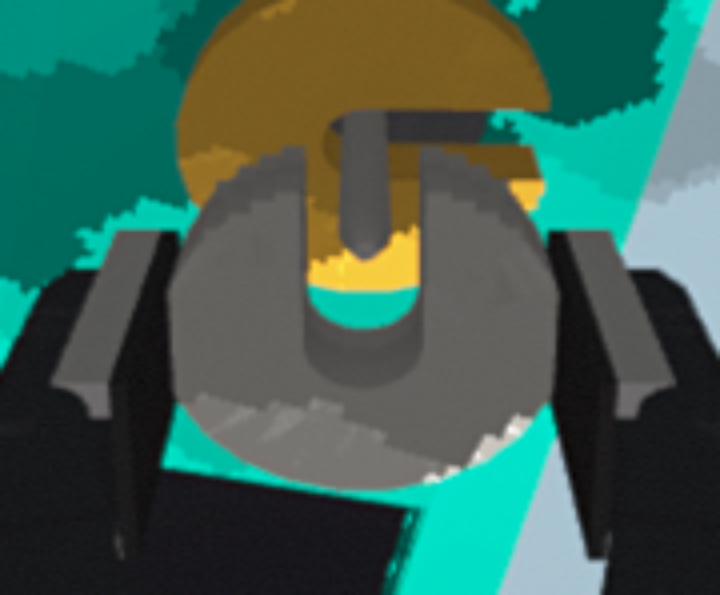

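```bash
python3 rel.py w13 366 253 362 388 304 424 260; sed 's/p\[2\]+13.5/p[2]-.5/' rel.py > relb.py; python3 relb.py w13 366 253 362 330 307 418 280
```

```text
tip [-0.24249003  1.29485888]
arc [-8.0751895  0.7528429] L [ 9.91765293 -5.35165026] R [9.89568827 7.29934162]
centre [-1.5751895   0.90017809] move [1.33269947 0.3946808 ]
tip [-0.24249003  1.29485888]
arc [-8.45754305  0.78632703] L [-0.7466228  -5.67868618] R [-0.76981775  7.37829585]
centre [-1.95754305  0.82864557] move [1.71505301 0.46621332]
```

Call:
{"api": "jog_arm", "payload": {
  "increments": [
    {"slide": [1.3,0.4,0],"rotation": [0,0,0]},
    {"slide": [0,0,8],"rotation": [0,0,0]},
    {"slide": [0,0,10],"rotation": [0,0,0]},
    {"slide": [0,0,10],"rotation": [0,0,0]},
    {"slide": [0,0,8],"rotation": [0,0,0]},
    {"slide": [0,0,0],"rotation": [0,0,0]},
    {"slide": [0,0,0],"rotation": [0,0,0]},
    {"slide": [0,0,0],"rotation": [0,0,0]},
    {"slide": [0,0,0],"rotation": [0,0,0]}
  ]
}}

```text
time: 22.68
tool_pos: [0.5426, -0.2548, 0.0417]
tool_rot: [0.001, 0.567, 0.824, 0.0]
contact_force: [1.1, 0.4, -2.0]
gripper_width: 0.489
```

Call:
{"api": "jog_arm", "payload": {
  "increments": [
    {"slide": [0,0,3],"rotation": [0,0,0]},
    {"slide": [0,0,0],"rotation": [0,0,0]},
    {"slide": [0,0,0],"rotation": [0,0,0]},
    {"slide": [0,0,0],"rotation": [0,0,0]}
  ]
}}

```text
time: 23.02
tool_pos: [0.5423, -0.2545, 0.0383]
tool_rot: [0.0, 0.567, 0.824, 0.0]
contact_force: [-0.7, 0.0, -1.2]
gripper_width: 0.487
```

Call:
{"api": "jog_arm", "payload": {
  "increments": [
    {"slide": [0,0,2],"rotation": [0,0,0]},
    {"slide": [0,0,0],"rotation": [0,0,0]},
    {"slide": [0,0,0],"rotation": [0,0,0]},
    {"slide": [0,0,0],"rotation": [0,0,0]}
  ]
}}

```text
time: 23.35
tool_pos: [0.5422, -0.2544, 0.0361]
tool_rot: [-0.0, 0.567, 0.824, 0.0]
contact_force: [0.7, -0.5, -0.8]
gripper_width: 0.488
```

Call:
{"api": "jog_arm", "payload": {
  "increments": [
    {"slide": [0,0,1.5],"rotation": [0,0,0]},
    {"slide": [0,0,0],"rotation": [0,0,0]},
    {"slide": [0,0,0],"rotation": [0,0,0]},
    {"slide": [0,0,0],"rotation": [0,0,0]}
  ]
}}

```text
time: 23.68
tool_pos: [0.5422, -0.2545, 0.0347]
tool_rot: [0.0, 0.567, 0.824, 0.0]
contact_force: [0.4, -0.4, -1.3]
gripper_width: 0.493
```

```bash
python3 look.py w14
python3 - <<'E'
from h import *
import pickle
f=pickle.load(open('pics/w14.pkl','rb'))
cv2.imwrite('pics/w14c.png',cv2.resize(f['frame'][190:360,190:370],None,fx=4,fy=3.5))
E
```

```text
23.6833 [ 542.24806304 -254.51436754   34.70809336] 110.98127041802314
```

View pics/w14c.png

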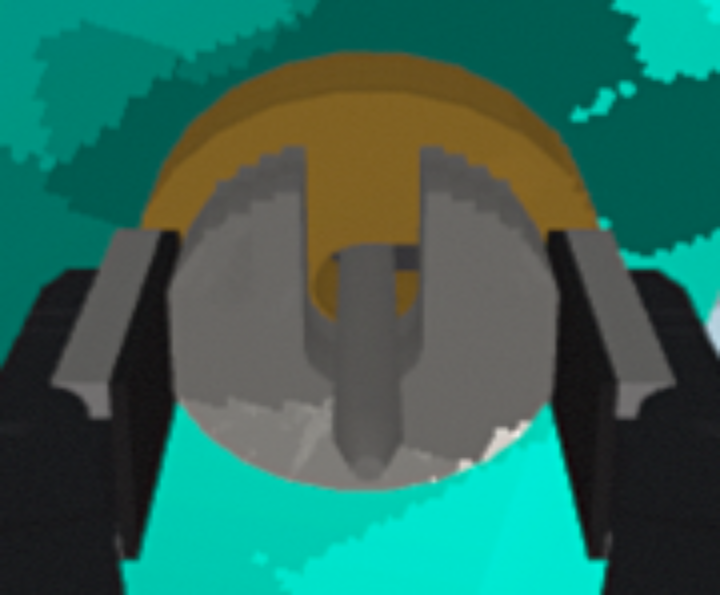

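The stem is inside the steel slot's round end and the brass shows underneath. Touching down and releasing.

Call:
{"api": "jog_arm", "payload": {
  "increments": [
    {"slide": [0,0,1],"rotation": [0,0,0]},
    {"slide": [0,0,0],"rotation": [0,0,0]},
    {"slide": [0,0,0],"rotation": [0,0,0]},
    {"slide": [0,0,0],"rotation": [0,0,0]}
  ]
}}

```text
time: 24.07
tool_pos: [0.5423, -0.2545, 0.0347]
tool_rot: [-0.0, 0.567, 0.824, -0.0]
contact_force: [-3.6, 2.0, 5.1]
gripper_width: 0.489
```

Call:
{"api": "jog_arm", "payload": {
  "increments": [
    {"slide": [0,0,0],"rotation": [0,0,0]},
    {"slide": [0,0,0],"rotation": [0,0,0]},
    {"slide": [0,0,0],"rotation": [0,0,0]},
    {"slide": [0,0,0],"rotation": [0,0,0]},
    {"slide": [0,0,0],"rotation": [0,0,0]},
    {"slide": [0,0,-20],"rotation": [0,0,0]},
    {"slide": [0,0,-40],"rotation": [0,0,0]},
    {"slide": [0,0,-40],"rotation": [0,0,0]},
    {"slide": [0,0,-40],"rotation": [0,0,0]},
    {"slide": [0,0,0],"rotation": [0,0,0]},
    {"slide": [0,0,0],"rotation": [0,0,0]},
    {"slide": [0,0,0],"rotation": [0,0,0]},
    {"slide": [0,0,0],"rotation": [0,0,0]}
  ],
  "fingers": 1
}}

```text
time: 25.15
tool_pos: [0.5411, -0.2538, 0.1714]
tool_rot: [-0.002, 0.567, 0.824, -0.0]
contact_force: [1.1, -0.6, -0.2]
gripper_width: 1.004
```

```bash
python3 look.py w15 steel_disc red_clamp teal_board
```

```text
25.15 [ 541.1464737  -253.81490248  171.41295441] 110.98044300090942
steel_disc 0.55 [281.1 192.4] [ 546.8 -265.6]
    mask 0.69 [252. 169. 307. 222.] [ 547.3 -265.6   49.    50.3   26.8]
    mask 0.64 [270.   0. 288.   9.] [ 487.4 -120.6   11.6    4.8   20.9]
teal_board 0.95 [ 15.9 177.3] [ 315.4 -335.2]
teal_board 0.69 [258.9 234.9] [ 540.9 -309.6]
    mask 0.77 [185. 117. 343. 338.] [ 542.8 -313.   119.9  210.1    8.5]
    mask 0.65 [  1.  59.  92. 293.] [ 336.3 -340.4   73.7  210.5    4.3]
```

View pics/w15.png

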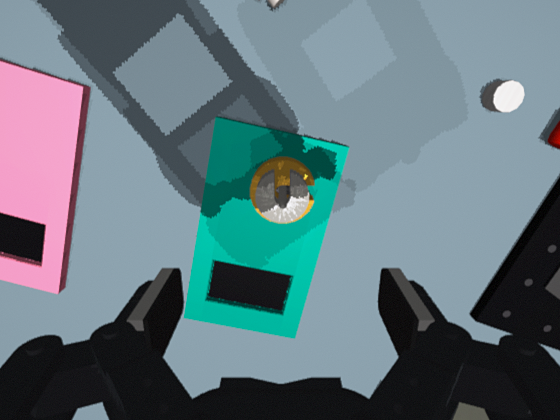

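Run:
```python
from h import *
import pickle
f=pickle.load(open('pics/w15.pkl','rb'))
im=rectify(f,550,-368,12,60); g=im.max(2)
m=(g<60).astype(np.uint8); nl,lab,st,cen=cv2.connectedComponentsWithStats(m); i=1+np.argmax(st[1:,4]); 
c=max(cv2.findContours((lab==i).astype(np.uint8),0,1)[0],key=cv2.contourArea)
(x,y),wh,a=cv2.minAreaRect(c); print(x/4-60+550,y/4-60-368,np.array(wh)/4,a)
f=pickle.load(open('pics/w2.pkl','rb'))
for n,cx,cy in (('red',466,-104),('blue',479,0)):
    pass
cv2.imwrite('pics/r15.png',im)
plan(466,-104,140,None)
```

```text
550.5450401306152 -367.61775970458984 [78.27081299 45.14635086] 8.264492988586426
at [ 541.9 -254.3  172.9] yaw 110.98 rotz 0 slide [167.6 -17.1  32.9] rows>= 4.1 0.0
```

View pics/r15.png

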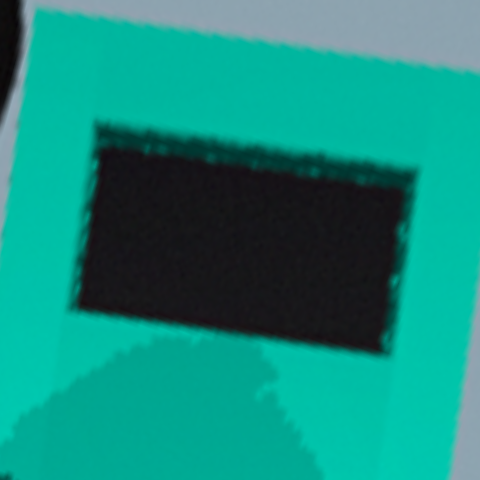

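Both discs are on the stem at (282,190), flat, with slots at right angles. The pocket is centred at (550.5,-368), yaw 8.3°. Next, the red clamp.

Call:
{"api": "jog_arm", "payload": {
  "increments": [
    {"slide": [0,0,0],"rotation": [0,0,7]},
    {"slide": [0,0,0],"rotation": [0,0,7]},
    {"slide": [0,0,0],"rotation": [0,0,7]},
    {"slide": [0,0,0],"rotation": [0,0,7]},
    {"slide": [0,0,0],"rotation": [0,0,7]},
    {"slide": [0,0,0],"rotation": [0,0,7]},
    {"slide": [0,0,0],"rotation": [0,0,7]},
    {"slide": [0,0,0],"rotation": [0,0,7]},
    {"slide": [0,0,0],"rotation": [0,0,7]},
    {"slide": [0,0,0],"rotation": [0,0,7]},
    {"slide": [0,0,0],"rotation": [0,0,7]},
    {"slide": [0,0,0],"rotation": [0,0,7]},
    {"slide": [0,0,0],"rotation": [0,0,7]},
    {"slide": [0,0,0],"rotation": [0,0,7]},
    {"slide": [0,0,0],"rotation": [0,0,7]},
    {"slide": [0,0,0],"rotation": [0,0,7]},
    {"slide": [0,0,0],"rotation": [0,0,7]},
    {"slide": [0,0,0],"rotation": [0,0,7]},
    {"slide": [0,0,0],"rotation": [0,0,7]},
    {"slide": [0,0,0],"rotation": [0,0,6]}
  ]
}}

```text
time: 27.17
tool_pos: [0.5422, -0.2545, 0.1735]
tool_rot: [-0.0, 0.97, -0.245, -0.0]
contact_force: [0.1, 0.8, 0.4]
gripper_width: 1.0
```

Call:
{"api": "jog_arm", "payload": {
  "increments": [
    {"slide": [-27,-19,0],"rotation": [0,0,0]},
    {"slide": [-27,-19,0],"rotation": [0,0,0]},
    {"slide": [-27,-19,0],"rotation": [0,0,0]},
    {"slide": [-28,-20,20],"rotation": [0,0,0]},
    {"slide": [-28,-20,20],"rotation": [0,0,0]},
    {"slide": [0,0,20],"rotation": [0,0,0]},
    {"slide": [0,0,0],"rotation": [0,0,0]},
    {"slide": [0,0,0],"rotation": [0,0,0]},
    {"slide": [0,0,0],"rotation": [0,0,0]},
    {"slide": [0,0,0],"rotation": [0,0,0]},
    {"slide": [0,0,0],"rotation": [0,0,0]}
  ]
}}

```text
time: 28.08
tool_pos: [0.4682, -0.1056, 0.1154]
tool_rot: [0.0, 0.97, -0.243, 0.001]
contact_force: [0.2, 1.2, -0.3]
gripper_width: 0.998
```

```bash
python3 look.py w16 red_clamp
python3 - <<'E'
from h import *
import pickle
f=pickle.load(open('pics/w16.pkl','rb'))
cv2.imwrite('pics/r16.png',np.hstack([cv2.resize(rectify(f,466,-104,34,45,8),(390,390)),cv2.resize(rectify(f,466,-104,0,45,8),(390,390))]))
E
```

```text
28.0833 [ 468.22479812 -105.6068679   115.4437113 ] -28.07794139572219
red_clamp 0.88 [279.4 200.6] [ 467.9 -104.7]
    mask 0.69 [262. 170. 299. 257.] [ 461.9 -101.5   27.9   66.3   60.9]
```

View pics/w16.png

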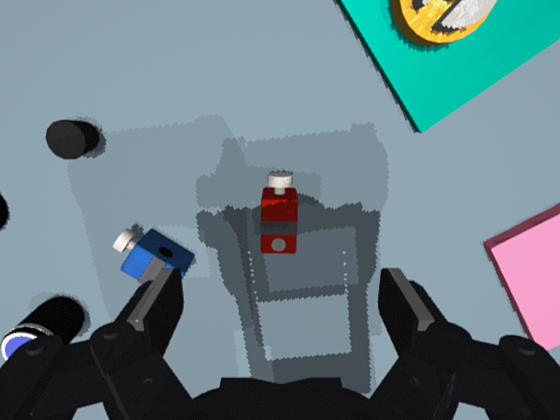

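View pics/r16.png

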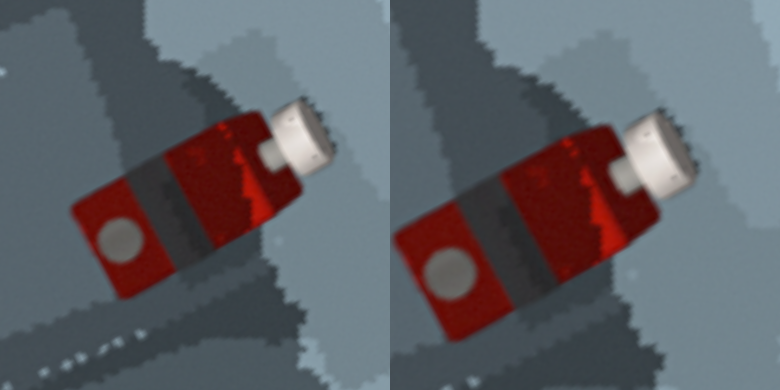

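Red clamp at (279,215) with its screw pointing up the image. The measured origin is (467.7,-104.4), yaw -29.4°, agreeing with the network. Descending to grip.

```bash
python3 -c "
from h import *
plan(467.7,-104.4,12,-29.4)"
```

```text
at [ 467.5 -105.1  114.5] yaw -28.06 rotz 1.34 slide [-1.000e-01 -7.000e-01  1.025e+02] rows>= 2.5 0.2
```

Call:
{"api": "jog_arm", "payload": {
  "increments": [
    {"slide": [0,-0.5,30],"rotation": [0,0,1.3]},
    {"slide": [0,0,35],"rotation": [0,0,0]},
    {"slide": [0,0,25],"rotation": [0,0,0]},
    {"slide": [0,0,10],"rotation": [0,0,0]},
    {"slide": [0,0,0],"rotation": [0,0,0]},
    {"slide": [0,0,0],"rotation": [0,0,0]},
    {"slide": [0,0,0],"rotation": [0,0,0]},
    {"slide": [0,0,0],"rotation": [0,0,0]}
  ]
}}

```text
time: 28.9
tool_pos: [0.4689, -0.1048, 0.0159]
tool_rot: [0.0, 0.967, -0.253, 0.002]
contact_force: [0.5, -0.5, -0.1]
gripper_width: 0.998
```

Call:
{"api": "jog_arm", "payload": {
  "increments": [
    {"slide": [0,0,0],"rotation": [0,0,0]},
    {"slide": [0,0,0],"rotation": [0,0,0]},
    {"slide": [0,0,0],"rotation": [0,0,0]},
    {"slide": [0,0,0],"rotation": [0,0,0]},
    {"slide": [0,0,0],"rotation": [0,0,0]},
    {"slide": [0,0,0],"rotation": [0,0,0]},
    {"slide": [0,0,0],"rotation": [0,0,0]},
    {"slide": [0,0,0],"rotation": [0,0,0]},
    {"slide": [0,0,0],"rotation": [0,0,0]},
    {"slide": [0,0,0],"rotation": [0,0,0]}
  ],
  "fingers": 0
}}

```text
time: 29.73
tool_pos: [0.4675, -0.1042, 0.0141]
tool_rot: [0.0, 0.967, -0.253, 0.0]
contact_force: [0.5, 0.5, 2.4]
gripper_width: 0.29
```

```bash
python3 look.py w17;python3 -c "
from h import *
plan(550.5,-368,130,8.3)"
```

```text
29.7333 [ 467.51362756 -104.21522753   14.09740942] -29.318660172494276
at [ 467.5 -104.2   14.1] yaw -29.32 rotz -37.62 slide [  44.1  273.  -115.9] rows>= 7.2 5.3
```

View pics/w17.png

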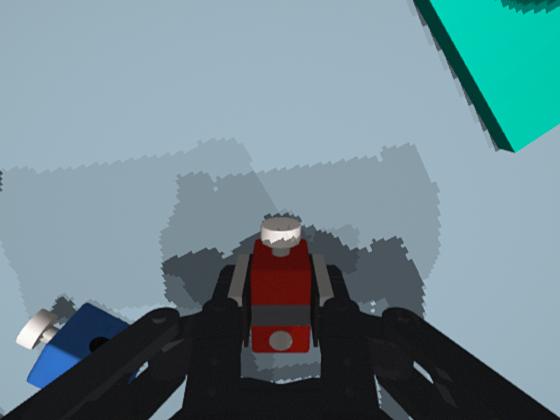

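Red clamp is held at (281,300). Lifting, turning -37.6° and carrying it to the teal pocket.

Call:
{"api": "jog_arm", "payload": {
  "increments": [
    {"slide": [0,0,-10],"rotation": [0,0,0]},
    {"slide": [0,0,-30],"rotation": [0,0,0]},
    {"slide": [0,0,-35],"rotation": [0,0,0]},
    {"slide": [0,0,-30],"rotation": [0,0,0]},
    {"slide": [0,0,-15],"rotation": [0,0,-5.6]},
    {"slide": [0,0,0],"rotation": [0,0,-6.4]},
    {"slide": [0,0,0],"rotation": [0,0,-6.4]},
    {"slide": [0,0,0],"rotation": [0,0,-6.4]},
    {"slide": [0,0,0],"rotation": [0,0,-6.4]},
    {"slide": [0,0,0],"rotation": [0,0,-6.4]},
    {"slide": [4,25,0],"rotation": [0,0,0]},
    {"slide": [6,38,0],"rotation": [0,0,0]},
    {"slide": [6,38,0],"rotation": [0,0,0]},
    {"slide": [6,38,0],"rotation": [0,0,0]},
    {"slide": [6,38,0],"rotation": [0,0,0]},
    {"slide": [6,38,0],"rotation": [0,0,0]},
    {"slide": [6,38,0],"rotation": [0,0,0]},
    {"slide": [4,20,0],"rotation": [0,0,0]},
    {"slide": [0,0,30],"rotation": [0,0,0]},
    {"slide": [0,0,30],"rotation": [0,0,0]}
  ]
}}

```text
time: 31.45
tool_pos: [0.5513, -0.3707, 0.0755]
tool_rot: [0.002, 0.997, 0.071, 0.002]
contact_force: [0.0, 1.2, -2.0]
gripper_width: 0.288
```

Call:
{"api": "jog_arm", "payload": {
  "increments": [
    {"slide": [0,0,15],"rotation": [0,0,0]},
    {"slide": [0,0,0],"rotation": [0,0,0]},
    {"slide": [0,0,0],"rotation": [0,0,0]},
    {"slide": [0,0,0],"rotation": [0,0,0]},
    {"slide": [0,0,0],"rotation": [0,0,0]}
  ]
}}

```text
time: 31.87
tool_pos: [0.5512, -0.3686, 0.0614]
tool_rot: [0.001, 0.997, 0.072, 0.001]
contact_force: [0.8, 1.0, 0.0]
gripper_width: 0.288
```

```bash
python3 look.py w18;python3 -c "
from h import *
plan(550.5,-368,20,8.3)"
```

```text
31.8667 [ 551.21284897 -368.6261457    61.38704121] 8.306154824164905
at [ 551.2 -368.6   61.3] yaw 8.3 rotz 0.0 slide [-0.6 -0.7 41.3] rows>= 1.0 0.0
```

View pics/w18.png

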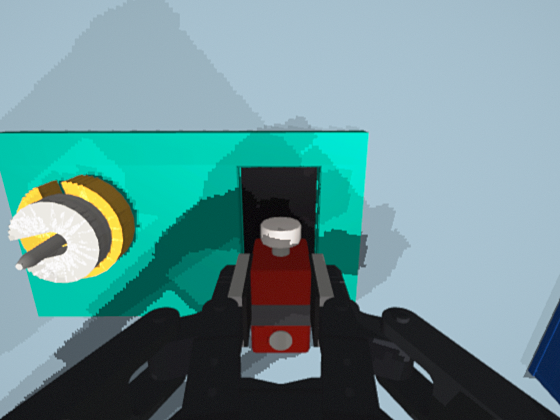

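The clamp is square above the pocket (281,200). Lowering it.

Call:
{"api": "jog_arm", "payload": {
  "increments": [
    {"slide": [-0.5,-0.5,12],"rotation": [0,0,0]},
    {"slide": [0,0,14],"rotation": [0,0,0]},
    {"slide": [0,0,8],"rotation": [0,0,0]},
    {"slide": [0,0,4],"rotation": [0,0,0]},
    {"slide": [0,0,0],"rotation": [0,0,0]},
    {"slide": [0,0,0],"rotation": [0,0,0]},
    {"slide": [0,0,0],"rotation": [0,0,0]},
    {"slide": [0,0,1.5],"rotation": [0,0,0]},
    {"slide": [0,0,0],"rotation": [0,0,0]},
    {"slide": [0,0,0],"rotation": [0,0,0]}
  ]
}}

```text
time: 32.75
tool_pos: [0.5489, -0.3671, 0.0201]
tool_rot: [-0.001, 0.997, 0.072, -0.001]
contact_force: [-5.8, 3.9, 9.7]
gripper_width: 0.288
```

Call:
{"api": "jog_arm", "payload": {
  "increments": [
    {"slide": [0,0,1],"rotation": [0,0,0]},
    {"slide": [0,0,0],"rotation": [0,0,0]},
    {"slide": [0,0,0],"rotation": [0,0,0]},
    {"slide": [0,0,0],"rotation": [0,0,0]}
  ]
}}

```text
time: 33.08
tool_pos: [0.5489, -0.3671, 0.0201]
tool_rot: [-0.001, 0.997, 0.072, -0.001]
contact_force: [-7.7, 6.5, 15.0]
gripper_width: 0.291
```

Seated with 15 N on the floor. Releasing.

Call:
{"api": "jog_arm", "payload": {
  "increments": [
    {"slide": [0,0,-1],"rotation": [0,0,0]},
    {"slide": [0,0,0],"rotation": [0,0,0]},
    {"slide": [0,0,0],"rotation": [0,0,0]},
    {"slide": [0,0,0],"rotation": [0,0,0]},
    {"slide": [0,0,0],"rotation": [0,0,0]},
    {"slide": [0,0,0],"rotation": [0,0,0]},
    {"slide": [0,0,0],"rotation": [0,0,0]},
    {"slide": [0,0,-20],"rotation": [0,0,0]},
    {"slide": [0,0,-40],"rotation": [0,0,0]},
    {"slide": [0,0,-40],"rotation": [0,0,0]},
    {"slide": [0,0,-20],"rotation": [0,0,0]},
    {"slide": [0,0,0],"rotation": [0,0,0]},
    {"slide": [0,0,0],"rotation": [0,0,0]}
  ],
  "fingers": 1
}}

```text
time: 34.17
tool_pos: [0.5504, -0.3683, 0.1415]
tool_rot: [0.001, 0.997, 0.072, 0.002]
contact_force: [-0.5, 0.6, 0.5]
gripper_width: 1.0
```

```bash
python3 look.py w19 red_clamp;python3 -c "
from h import *
plan(479.7,-0.3,115,25)"
```

```text
34.1667 [ 550.35275943 -368.2637479   141.50230427] 8.28409120435032
red_clamp 0.79 [276.9 195.8] [ 545.1 -367.4]
    mask 0.9 [260. 165. 300. 244.] [ 541.7 -368.9   65.8   30.5    8.2]
at [ 548.2 -366.5  136.6] yaw 8.28 rotz -16.72 slide [  92.7 -360.9   21.6] rows>= 9.0 2.3
```

View pics/w19.png

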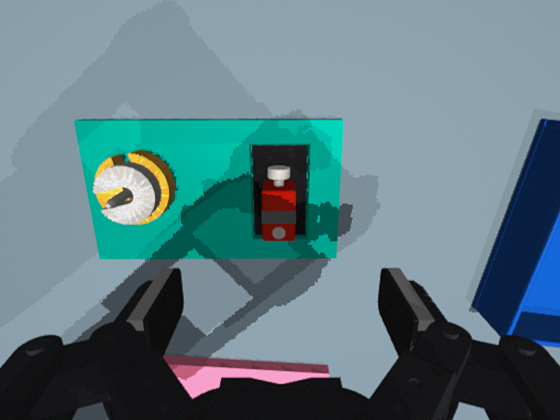

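Red clamp lies flat in the pocket at (278,205). Now the blue clamp.

Call:
{"api": "jog_arm", "payload": {
  "increments": [
    {"slide": [0,0,0],"rotation": [0,0,-5.7]},
    {"slide": [0,0,0],"rotation": [0,0,-5.5]},
    {"slide": [0,0,0],"rotation": [0,0,-5.5]},
    {"slide": [8,-33,0],"rotation": [0,0,0]},
    {"slide": [9,-36,0],"rotation": [0,0,0]},
    {"slide": [9,-36,0],"rotation": [0,0,0]},
    {"slide": [9,-36,0],"rotation": [0,0,0]},
    {"slide": [9,-36,0],"rotation": [0,0,0]},
    {"slide": [9,-36,0],"rotation": [0,0,0]},
    {"slide": [9,-36,0],"rotation": [0,0,0]},
    {"slide": [9,-36,0],"rotation": [0,0,0]},
    {"slide": [9,-36,0],"rotation": [0,0,0]},
    {"slide": [9,-36,10],"rotation": [0,0,0]},
    {"slide": [3,-4,12],"rotation": [0,0,0]},
    {"slide": [0,0,0],"rotation": [0,0,0]},
    {"slide": [0,0,0],"rotation": [0,0,0]},
    {"slide": [0,0,0],"rotation": [0,0,0]},
    {"slide": [0,0,0],"rotation": [0,0,0]},
    {"slide": [0,0,0],"rotation": [0,0,0]}
  ]
}}

```text
time: 35.9
tool_pos: [0.4809, -0.0026, 0.1177]
tool_rot: [0.0, 0.977, 0.215, 0.0]
contact_force: [-0.4, -0.2, -0.4]
gripper_width: 0.998
```

```bash
python3 look.py w20 blue_clamp
python3 - <<'E'
from h import *
import pickle
f=pickle.load(open('pics/w20.pkl','rb'))
cv2.imwrite('pics/r20.png',cv2.resize(rectify(f,480,0,34,45,8),(585,585)))
E
```

```text
35.9 [480.88981064  -2.55972192 117.67102782] 24.87058279687963
blue_clamp 0.72 [269.  198.5] [477.1   4.3]
    mask 0.8 [252. 168. 291. 247.] [475.5   1.9  65.2  28.2  25.3]
```

View pics/w20.png

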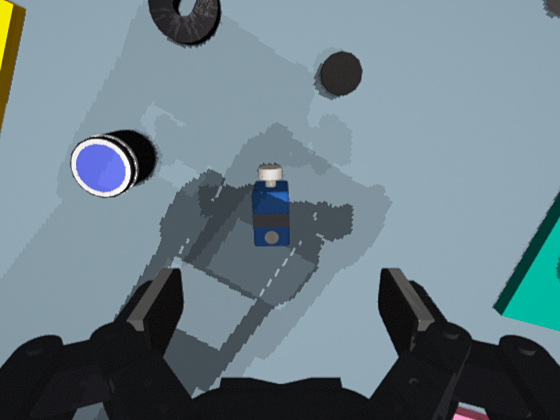

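View pics/r20.png

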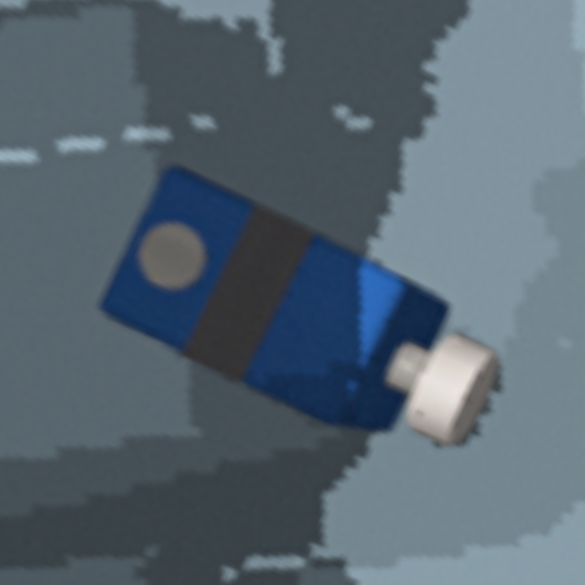

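Blue clamp at (271,210). Measured origin about (480.7,3.6), yaw 26.7°; the network's (477,4.3) is close along the grip direction.

```bash
python3 -c "
from h import *
plan(480.7,3.6,13,26.7)"
```

```text
at [480.7  -2.1 117.6] yaw 24.91 rotz -1.79 slide [  2.6  -5.1 104.6] rows>= 2.5 0.3
```

Call:
{"api": "jog_arm", "payload": {
  "increments": [
    {"slide": [2.4,-4.9,30],"rotation": [0,0,-1.8]},
    {"slide": [0,0,35],"rotation": [0,0,0]},
    {"slide": [0,0,25],"rotation": [0,0,0]},
    {"slide": [0,0,13],"rotation": [0,0,0]},
    {"slide": [0,0,0],"rotation": [0,0,0]},
    {"slide": [0,0,0],"rotation": [0,0,0]},
    {"slide": [0,0,0],"rotation": [0,0,0]},
    {"slide": [0,0,0],"rotation": [0,0,0]}
  ]
}}

```text
time: 36.72
tool_pos: [0.4821, 0.0038, 0.0161]
tool_rot: [0.001, 0.973, 0.231, 0.002]
contact_force: [0.1, -0.0, 0.6]
gripper_width: 0.997
```

Call:
{"api": "jog_arm", "payload": {
  "increments": [
    {"slide": [0,0,0],"rotation": [0,0,0]},
    {"slide": [0,0,0],"rotation": [0,0,0]},
    {"slide": [0,0,0],"rotation": [0,0,0]},
    {"slide": [0,0,0],"rotation": [0,0,0]},
    {"slide": [0,0,0],"rotation": [0,0,0]},
    {"slide": [0,0,0],"rotation": [0,0,0]},
    {"slide": [0,0,0],"rotation": [0,0,0]},
    {"slide": [0,0,0],"rotation": [0,0,0]},
    {"slide": [0,0,0],"rotation": [0,0,0]},
    {"slide": [0,0,0],"rotation": [0,0,0]}
  ],
  "fingers": 0
}}

```text
time: 37.55
tool_pos: [0.4809, 0.0041, 0.0146]
tool_rot: [0.0, 0.973, 0.232, 0.0]
contact_force: [0.5, 1.0, 3.7]
gripper_width: 0.287
```

```bash
python3 look.py w21
```

```text
37.55 [480.88131928   4.0546947   14.5929574 ] 26.779077601099214
```

View pics/w21.png

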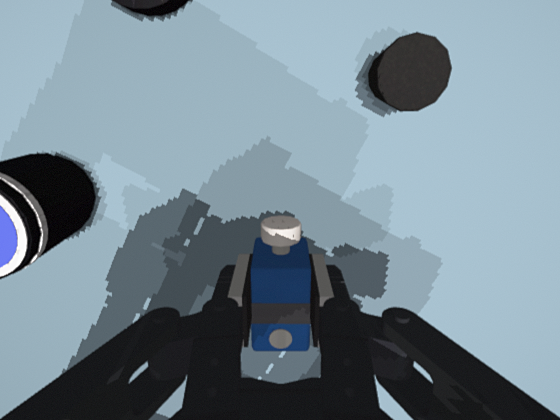

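Blue clamp is held at (281,295). Carrying it towards the yellow board, stopping short to measure the pocket.

Call:
{"api": "jog_arm", "payload": {
  "increments": [
    {"slide": [0,0,-10],"rotation": [0,0,0]},
    {"slide": [0,0,-30],"rotation": [0,0,0]},
    {"slide": [0,0,-35],"rotation": [0,0,0]},
    {"slide": [0,0,-30],"rotation": [0,0,0]},
    {"slide": [0,0,-15],"rotation": [0,0,6.8]},
    {"slide": [0,0,0],"rotation": [0,0,7]},
    {"slide": [0,0,0],"rotation": [0,0,7]},
    {"slide": [0,0,0],"rotation": [0,0,6]},
    {"slide": [-8,-20,0],"rotation": [0,0,0]},
    {"slide": [-14,-35,0],"rotation": [0,0,0]},
    {"slide": [-14,-35,0],"rotation": [0,0,0]},
    {"slide": [-14,-35,0],"rotation": [0,0,0]},
    {"slide": [-14,-35,0],"rotation": [0,0,0]},
    {"slide": [-14,-35,0],"rotation": [0,0,0]},
    {"slide": [-14,-35,0],"rotation": [0,0,0]},
    {"slide": [-14,-35,0],"rotation": [0,0,0]},
    {"slide": [0,0,0],"rotation": [0,0,0]},
    {"slide": [0,0,0],"rotation": [0,0,0]},
    {"slide": [0,0,0],"rotation": [0,0,0]},
    {"slide": [0,0,0],"rotation": [0,0,0]}
  ]
}}

```text
time: 39.27
tool_pos: [0.3746, 0.2682, 0.1339]
tool_rot: [0.0, 1.0, -0.001, -0.0]
contact_force: [0.7, 0.7, -1.7]
gripper_width: 0.288
```

```bash
python3 look.py w22 yellow_board
```

```text
39.2667 [374.56671679 268.18438367 133.86367707] -0.094056319414687
yellow_board 0.73 [218.5  68.8] [471.  311.6]
    mask 0.88 [ 57.   0. 365. 154.] [462.3 313.3 208.7 103.7  89.9]
```

View pics/w22.png

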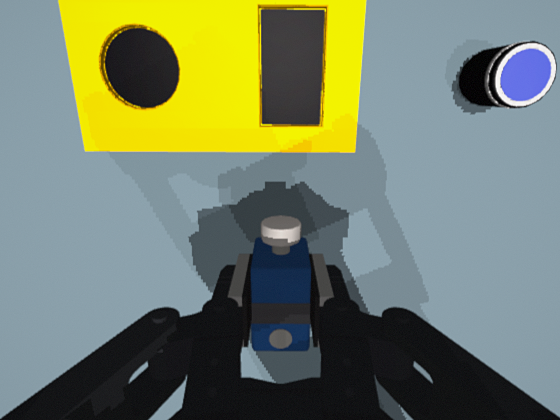

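Run:
```python
from h import *
import pickle
f=pickle.load(open('pics/w22.pkl','rb'))
for cx,cy in ((474,256),(474,366)):
    im=rectify(f,cx,cy,12,60); m=(im.max(2)<90).astype(np.uint8); nl,lab,st,cen=cv2.connectedComponentsWithStats(m); i=1+np.argmin([np.hypot(*(cen[k]-240)) if st[k,4]>8000 else 1e9 for k in range(1,nl)])
    c=max(cv2.findContours((lab==i).astype(np.uint8),0,1)[0],key=cv2.contourArea)
    (x,y),wh,a=cv2.minAreaRect(c); print(x/4-60+cx,y/4-60+cy,np.array(wh)/4,a)
plan(474,256,60,0)
```

```text
470.41223907470703 259.11451721191406 [43.45977783 76.56965637] 89.34146118164062
471.3393745422363 366.8819580078125 [52.48117065 52.76863098] 70.82099914550781
at [374.9 268.1 134.1] yaw -0.15 rotz -0.15 slide [99.1 12.1 74.1] rows>= 3.0 0.0
```

Run:
```python
from h import *
import pickle
f=pickle.load(open('pics/w22.pkl','rb'))
P=ray(f,[[259,6],[327,8],[323,126.5],[259.5,126]],.012)*1000; print(P.round(1),P.mean(0))
P=ray(f,[[84,152],[356,152]],.012)*1000; print(P.round(1))
x=silhouettes('yellow_board','top'); optics.grab_frame('top')
for uv in ([141.5,67],): print(ray(f,uv,.009)*1000)
```

```text
[[510.9 281.6  12. ]
 [509.6 235.1  12. ]
 [430.1 234.9  12. ]
 [430.5 283.   12. ]] [470.27948104 258.61915911  12.        ]
[[411.1 419.4  12. ]
 [410.6 208.5  12. ]]
[[472.49619389 368.01783555   9.        ]]
```

Call:
{"api": "jog_arm", "payload": {
  "increments": [
    {"slide": [24,2.3,0],"rotation": [0,0,0]},
    {"slide": [32,3,0],"rotation": [0,0,0]},
    {"slide": [32,3,10],"rotation": [0,0,0]},
    {"slide": [7.6,1,30],"rotation": [0,0,0]},
    {"slide": [0,0,30],"rotation": [0,0,0]},
    {"slide": [0,0,0],"rotation": [0,0,0]},
    {"slide": [0,0,0],"rotation": [0,0,0]},
    {"slide": [0,0,0],"rotation": [0,0,0]},
    {"slide": [0,0,0],"rotation": [0,0,0]}
  ]
}}

```text
time: 40.27
tool_pos: [0.4714, 0.2604, 0.0666]
tool_rot: [-0.001, 1.0, -0.0, 0.002]
contact_force: [0.3, 0.7, -0.8]
gripper_width: 0.292
```

```bash
python3 look.py w23
```

```text
40.2667 [471.37881155 260.39151799  66.62071525] -0.009065506436708863
```

View pics/w23.png

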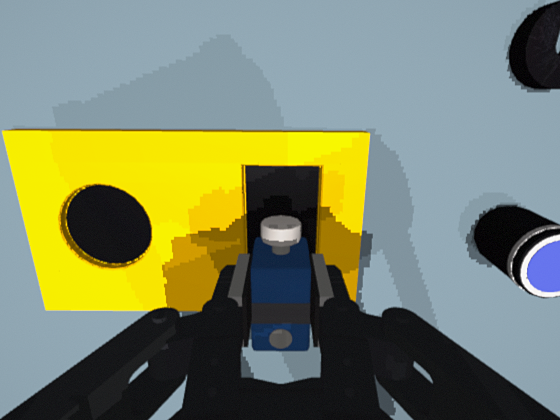

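Aligned over the pocket: rim columns 243–321, clamp at 281. Lowering.

Call:
{"api": "jog_arm", "payload": {
  "increments": [
    {"slide": [0,0,12],"rotation": [0,0,0]},
    {"slide": [0,0,14],"rotation": [0,0,0]},
    {"slide": [0,0,10],"rotation": [0,0,0]},
    {"slide": [0,0,4],"rotation": [0,0,0]},
    {"slide": [0,0,0],"rotation": [0,0,0]},
    {"slide": [0,0,0],"rotation": [0,0,0]},
    {"slide": [0,0,0],"rotation": [0,0,0]},
    {"slide": [0,0,1.5],"rotation": [0,0,0]},
    {"slide": [0,0,0],"rotation": [0,0,0]},
    {"slide": [0,0,0],"rotation": [0,0,0]}
  ]
}}

```text
time: 41.15
tool_pos: [0.4704, 0.2599, 0.023]
tool_rot: [-0.0, 1.0, -0.0, 0.0]
contact_force: [1.2, -0.4, -0.4]
gripper_width: 0.289
```

Call:
{"api": "jog_arm", "payload": {
  "increments": [
    {"slide": [0,0,1],"rotation": [0,0,0]},
    {"slide": [0,0,0],"rotation": [0,0,0]},
    {"slide": [0,0,0],"rotation": [0,0,0]},
    {"slide": [0,0,0],"rotation": [0,0,0]}
  ]
}}

```text
time: 41.48
tool_pos: [0.4701, 0.2598, 0.0217]
tool_rot: [-0.0, 1.0, -0.0, 0.0]
contact_force: [0.3, -1.1, -0.4]
gripper_width: 0.292
```

Call:
{"api": "jog_arm", "payload": {
  "increments": [
    {"slide": [0,0,1],"rotation": [0,0,0]},
    {"slide": [0,0,0],"rotation": [0,0,0]},
    {"slide": [0,0,0.7],"rotation": [0,0,0]},
    {"slide": [0,0,0],"rotation": [0,0,0]},
    {"slide": [0,0,0],"rotation": [0,0,0]}
  ]
}}

```text
time: 41.9
tool_pos: [0.4702, 0.2598, 0.0206]
tool_rot: [0.0, 1.0, -0.0, -0.0]
contact_force: [-3.4, -1.5, 5.7]
gripper_width: 0.287
```

Call:
{"api": "jog_arm", "payload": {
  "increments": [
    {"slide": [0,0,0],"rotation": [0,0,0]},
    {"slide": [0,0,0],"rotation": [0,0,0]},
    {"slide": [0,0,0],"rotation": [0,0,0]},
    {"slide": [0,0,0],"rotation": [0,0,0]},
    {"slide": [0,0,0],"rotation": [0,0,0]},
    {"slide": [0,0,0],"rotation": [0,0,0]},
    {"slide": [0,0,-20],"rotation": [0,0,0]},
    {"slide": [0,0,-40],"rotation": [0,0,0]},
    {"slide": [0,0,-40],"rotation": [0,0,0]},
    {"slide": [0,0,-30],"rotation": [0,0,0]},
    {"slide": [0,0,0],"rotation": [0,0,0]},
    {"slide": [0,0,0],"rotation": [0,0,0]},
    {"slide": [0,0,0],"rotation": [0,0,0]}
  ],
  "fingers": 1
}}

```text
time: 42.98
tool_pos: [0.4696, 0.2596, 0.1492]
tool_rot: [0.0, 1.0, -0.0, -0.0]
contact_force: [0.2, -0.2, -0.5]
gripper_width: 1.001
```

```bash
python3 look.py w24 lens yellow_board
python3 - <<'E'
from h import *
import pickle
f=pickle.load(open('pics/w24.pkl','rb'))
cv2.imwrite('pics/r24.png',np.hstack([cv2.resize(rectify(f,463,112,48,45,8),(390,390)),cv2.resize(rectify(f,471,368,12,45,8),(390,390))]))
E
```

```text
42.9833 [469.60663192 259.61357853 149.19936126] -0.01801772570192245
lens 0.87 [446.7 189.7] [467.3 111.2]
    mask 0.64 [426. 172. 500. 234.] [457.9 105.9  69.6  44.4  67.6]
yellow_board 0.86 [217.6 186.6] [473.7 312. ]
    mask 0.94 [ 80. 117. 341. 253.] [472.  313.4 208.  119.7  89.6]
```

View pics/w24.png

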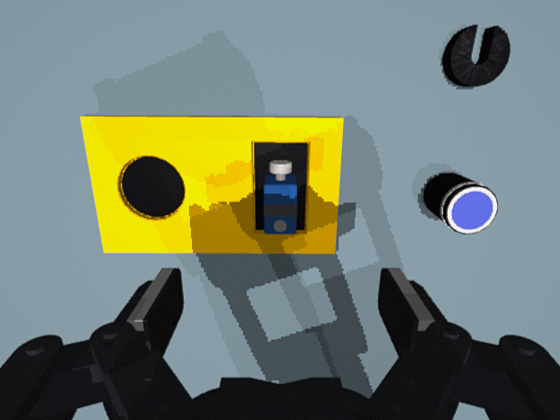

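View pics/r24.png

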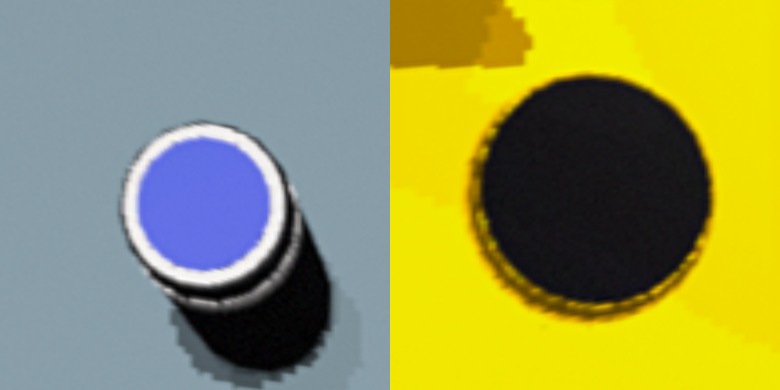

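Blue clamp lies flat in its pocket at (280,200). The lens top is at (465.3,114.3) and the round pocket at (472.5,368.7).

Call:
{"api": "jog_arm", "payload": {
  "increments": [
    {"slide": [-1,28,0],"rotation": [0,0,0]},
    {"slide": [-1,36,0],"rotation": [0,0,0]},
    {"slide": [-1,36,10],"rotation": [0,0,0]},
    {"slide": [-1.3,36,15],"rotation": [0,0,0]},
    {"slide": [0,9.3,15],"rotation": [0,0,0]},
    {"slide": [0,0,0],"rotation": [0,0,0]},
    {"slide": [0,0,0],"rotation": [0,0,0]},
    {"slide": [0,0,0],"rotation": [0,0,0]},
    {"slide": [0,0,0],"rotation": [0,0,0]},
    {"slide": [0,0,0],"rotation": [0,0,0]}
  ]
}}

```text
time: 44.07
tool_pos: [0.4664, 0.1156, 0.111]
tool_rot: [-0.0, 1.0, 0.001, 0.001]
contact_force: [0.6, -0.3, 0.3]
gripper_width: 1.002
```

```bash
python3 look.py w25 lens
python3 - <<'E'
from h import *
import pickle
f=pickle.load(open('pics/w25.pkl','rb'))
cv2.imwrite('pics/r25.png',np.hstack([cv2.resize(rectify(f,465,114,48,45,8),(390,390)),cv2.resize(f['frame'],(520,390))]))
plan(465.3,114.3,13,0)
E
```

```text
44.0667 [466.44959215 115.55215303 111.04992074] 0.07992508797137678
lens 0.71 [286.5 201.1] [466.4 110. ]
    mask 0.87 [254. 180. 312. 252.] [457.4 113.3  44.5  56.7  82.7]
at [466.1 115.2 110.6] yaw 0.05 rotz 0.05 slide [-0.8  0.9 97.6] rows>= 2.3 0.0
```

View pics/r25.png

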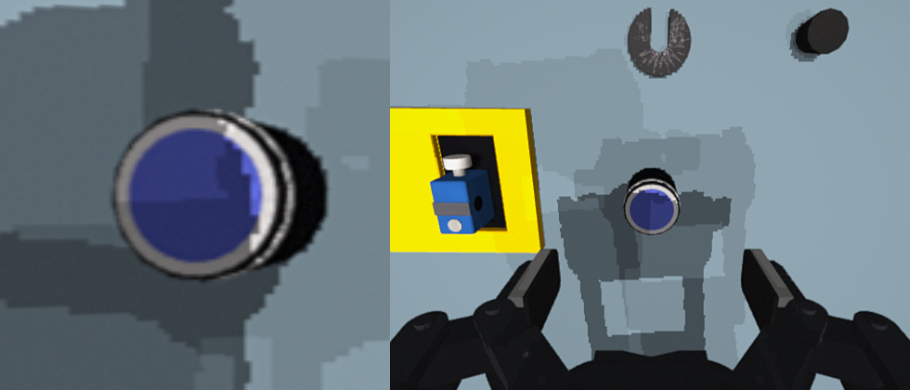

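The lens is centred between the fingers, top at (465,113.7). Descending to grip.

Call:
{"api": "jog_arm", "payload": {
  "increments": [
    {"slide": [-0.5,1,25],"rotation": [0,0,0]},
    {"slide": [0,0,35],"rotation": [0,0,0]},
    {"slide": [0,0,25],"rotation": [0,0,0]},
    {"slide": [0,0,9],"rotation": [0,0,0]},
    {"slide": [0,0,0],"rotation": [0,0,0]},
    {"slide": [0,0,0],"rotation": [0,0,0]},
    {"slide": [0,0,0],"rotation": [0,0,0]},
    {"slide": [0,0,0],"rotation": [0,0,0]}
  ]
}}

```text
time: 44.88
tool_pos: [0.4671, 0.1137, 0.0182]
tool_rot: [-0.0, 1.0, -0.0, 0.002]
contact_force: [-0.8, 0.6, 0.3]
gripper_width: 0.999
```

Call:
{"api": "jog_arm", "payload": {
  "increments": [
    {"slide": [0,0,0],"rotation": [0,0,0]},
    {"slide": [0,0,0],"rotation": [0,0,0]},
    {"slide": [0,0,0],"rotation": [0,0,0]},
    {"slide": [0,0,0],"rotation": [0,0,0]},
    {"slide": [0,0,0],"rotation": [0,0,0]},
    {"slide": [0,0,0],"rotation": [0,0,0]},
    {"slide": [0,0,0],"rotation": [0,0,0]},
    {"slide": [0,0,0],"rotation": [0,0,0]},
    {"slide": [0,0,0],"rotation": [0,0,0]}
  ],
  "fingers": 0
}}

```text
time: 45.63
tool_pos: [0.466, 0.1136, 0.0168]
tool_rot: [-0.0, 1.0, -0.0, 0.001]
contact_force: [0.4, 0.1, 5.2]
gripper_width: 0.454
```

```bash
python3 look.py w26;  python3 -c "
from h import *
plan(472.5,368.7,120,0)"
```

```text
45.6333 [465.98766791 113.58489567  16.76263256] -0.0197427672684046
at [466.  113.6  16.8] yaw -0.02 rotz -0.02 slide [   6.5 -255.1 -103.2] rows>= 6.6 0.0
```

View pics/w26.png

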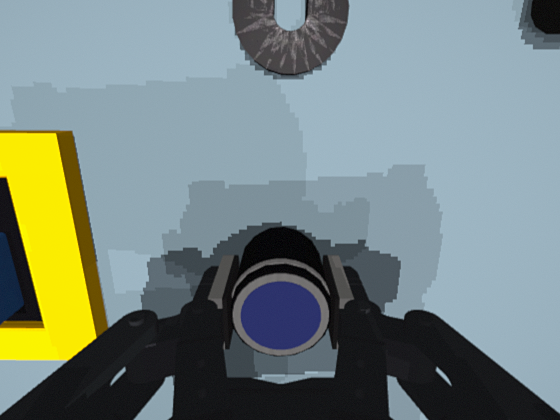

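The lens is gripped, its glass at (281,315). Lifting and carrying it to the round pocket.

Call:
{"api": "jog_arm", "payload": {
  "increments": [
    {"slide": [0,0,-10],"rotation": [0,0,0]},
    {"slide": [0,0,-30],"rotation": [0,0,0]},
    {"slide": [0,0,-35],"rotation": [0,0,0]},
    {"slide": [0,0,-25],"rotation": [0,0,0]},
    {"slide": [0.5,-20,0],"rotation": [0,0,0]},
    {"slide": [1,-35,0],"rotation": [0,0,0]},
    {"slide": [1,-38,0],"rotation": [0,0,0]},
    {"slide": [1,-38,0],"rotation": [0,0,0]},
    {"slide": [1,-38,0],"rotation": [0,0,0]},
    {"slide": [1,-38,0],"rotation": [0,0,0]},
    {"slide": [1,-33,0],"rotation": [0,0,0]},
    {"slide": [0,-15,15],"rotation": [0,0,0]},
    {"slide": [0,0,30],"rotation": [0,0,0]},
    {"slide": [0,0,0],"rotation": [0,0,0]},
    {"slide": [0,0,0],"rotation": [0,0,0]},
    {"slide": [0,0,0],"rotation": [0,0,0]},
    {"slide": [0,0,0],"rotation": [0,0,0]}
  ]
}}

```text
time: 47.1
tool_pos: [0.4728, 0.3683, 0.0727]
tool_rot: [-0.001, 1.0, -0.001, 0.001]
contact_force: [0.4, 1.2, -1.9]
gripper_width: 0.449
```

```bash
python3 look.py w27;  python3 -c "
from h import *
plan(472.5,368.7,23,0)"
```

```text
47.1 [472.78433595 368.3286572   72.68689305] -0.07201143583537167
at [473.  368.4  72.9] yaw -0.07 rotz -0.07 slide [-0.5 -0.3 49.9] rows>= 1.2 0.0
```

View pics/w27.png

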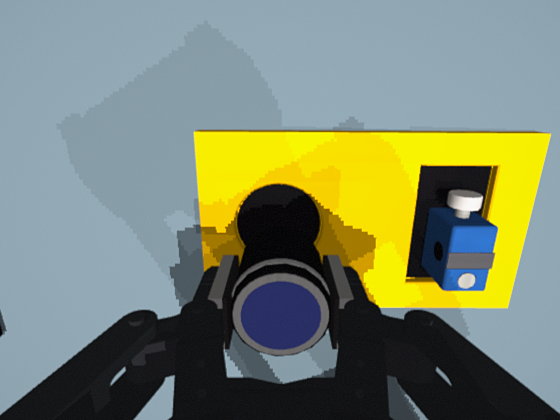

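The lens is above the round pocket, whose rim spans columns 236–320. Lowering.

Call:
{"api": "jog_arm", "payload": {
  "increments": [
    {"slide": [0,0,14],"rotation": [0,0,0]},
    {"slide": [0,0,16],"rotation": [0,0,0]},
    {"slide": [0,0,12],"rotation": [0,0,0]},
    {"slide": [0,0,4],"rotation": [0,0,0]},
    {"slide": [0,0,0],"rotation": [0,0,0]},
    {"slide": [0,0,0],"rotation": [0,0,0]},
    {"slide": [0,0,0],"rotation": [0,0,0]},
    {"slide": [0,0,1.5],"rotation": [0,0,0]},
    {"slide": [0,0,0],"rotation": [0,0,0]},
    {"slide": [0,0,0],"rotation": [0,0,0]}
  ]
}}

```text
time: 47.98
tool_pos: [0.4719, 0.3685, 0.0235]
tool_rot: [-0.0, 1.0, -0.0, 0.0]
contact_force: [0.7, 0.6, -1.5]
gripper_width: 0.452
```

Call:
{"api": "jog_arm", "payload": {
  "increments": [
    {"slide": [0,0,1],"rotation": [0,0,0]},
    {"slide": [0,0,0],"rotation": [0,0,0]},
    {"slide": [0,0,0],"rotation": [0,0,0]},
    {"slide": [0,0,0],"rotation": [0,0,0]}
  ]
}}

```text
time: 48.32
tool_pos: [0.4721, 0.3687, 0.0228]
tool_rot: [-0.0, 1.0, -0.0, 0.0]
contact_force: [-0.4, -0.4, 0.5]
gripper_width: 0.445
```

Call:
{"api": "jog_arm", "payload": {
  "increments": [
    {"slide": [0,0,0.5],"rotation": [0,0,0]},
    {"slide": [0,0,0],"rotation": [0,0,0]},
    {"slide": [0,0,0],"rotation": [0,0,0]},
    {"slide": [0,0,0],"rotation": [0,0,0]}
  ]
}}

```text
time: 48.65
tool_pos: [0.472, 0.3687, 0.0228]
tool_rot: [-0.0, 1.0, -0.0, 0.0]
contact_force: [-2.7, -1.1, 4.7]
gripper_width: 0.452
```

Call:
{"api": "jog_arm", "payload": {
  "increments": [
    {"slide": [0,0,0],"rotation": [0,0,0]},
    {"slide": [0,0,0],"rotation": [0,0,0]},
    {"slide": [0,0,0],"rotation": [0,0,0]},
    {"slide": [0,0,0],"rotation": [0,0,0]},
    {"slide": [0,0,0],"rotation": [0,0,0]},
    {"slide": [0,0,0],"rotation": [0,0,0]},
    {"slide": [0,0,-20],"rotation": [0,0,0]},
    {"slide": [0,0,-40],"rotation": [0,0,0]},
    {"slide": [0,0,-40],"rotation": [0,0,0]},
    {"slide": [0,0,-40],"rotation": [0,0,0]},
    {"slide": [-20,0,-30],"rotation": [0,0,0]},
    {"slide": [-30,0,0],"rotation": [0,0,0]},
    {"slide": [0,0,0],"rotation": [0,0,0]},
    {"slide": [0,0,0],"rotation": [0,0,0]}
  ],
  "fingers": 1
}}

```text
time: 49.82
tool_pos: [0.4211, 0.3687, 0.1923]
tool_rot: [-0.0, 1.0, 0.0, 0.001]
contact_force: [-0.4, -0.7, 0.3]
gripper_width: 0.999
```

```bash
python3 look.py w28
python3 - <<'E'
from h import *
for n in('top','scene'):
    f=optics.grab_frame(n)['frame']; 
    c=f[130:270,110:440] if n=='top' else f[110:410,110:460]
    cv2.imwrite(f'pics/{n}9.png',cv2.resize(c,None,fx=2.2 if n=='top' else 1.9,fy=2.2 if n=='top' else 1.9,interpolation=cv2.INTER_CUBIC))
E
```

```text
49.8167 [421.12796164 368.66700268 192.34245509] 0.0551349946693901
```

View pics/w28.png

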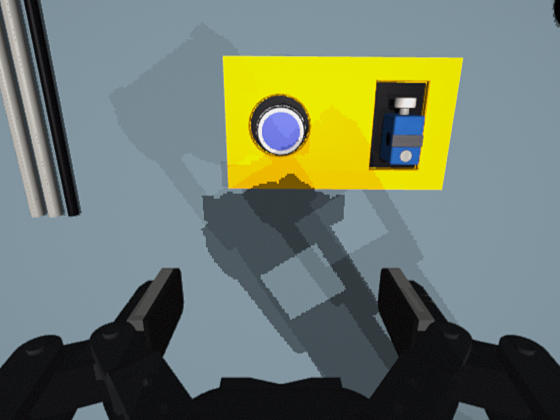

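View pics/top9.png

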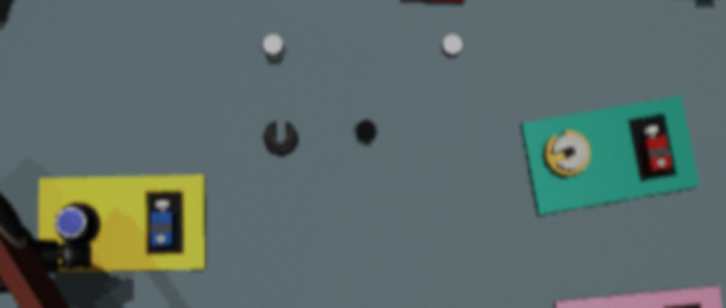

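View pics/scene9.png

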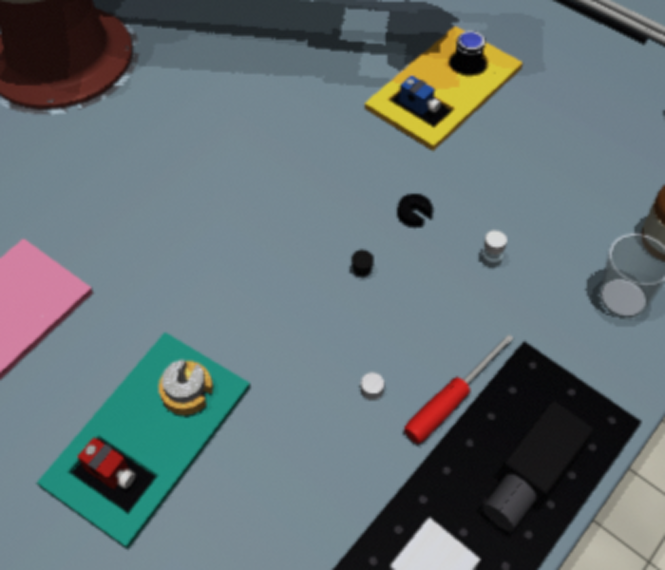

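All three views agree. The lens stands in the round pocket, and both clamps lie flat in their pockets. The steel disc is on the brass with crossed slots, and the black disc is where it started. Handing in.

```bash
python3 -c "
from plant import manip,state
print(manip.job_done(), state()['time'])"
```

```text
the job is handed in; nothing more can be done
the job is handed in; nothing more can be done
```

Both kits are made up and the job was handed in at about 50 s of the 131 s limit.

- **Teal kit:** The brass disc is on the carrier stem with its slot at about 21°. The steel disc sits on top of it with its slot at about 111°, so the slots cross. The red clamp lies flat along the rectangular pocket.
- **Yellow kit:** The blue clamp lies flat along the rectangular pocket, and the lens stands upright, glass up, in the round pocket. The spare black disc was left where it lay.

**Last checks:** The final wrist, top and scene pictures agree that every part is in place, with the gripper open and clear. The highest contact reading I saw was about 17 N, when seating the red clamp.

**What disagreed or failed:**
- The first two move calls were refused because some rows had no rotation. Nothing moved.
- The position readings swayed by 1–2 mm after each move.
- Estimates of the yellow board's position differed between cameras by about 3 mm, well within the pocket clearance.
- My colour-based fit failed on the steel disc in shadow, so I fitted it by eye with a circle overlay instead.
- The steel disc's offset in the gripper read about 1.5–2 mm and depended on an assumed height. I corrected for it before lowering the disc.

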